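# Put away the scraper and mallet from the leaning caddy

### The arm

A 6-joint arm with a two-finger parallel gripper is mounted at the origin on the work surface. World frame = base frame: x ahead of the robot, y to its left, z up, the work surface at z = 0. Lengths are in mm, angles in rad, forces in N, time in s.
With the tool pointing down it reaches from about 300 to 775 mm from the base axis. Payload 14.6 kg.
Tool frame: the origin (TCP) lies on the centre line of the jaws, within the pads' length; the fingertips stand 22 mm ahead of it and the grasp point (between the pads) lies 3 mm ahead of it (manip.tcp_to_tips is the distance from the TCP to the fingertips, in mm); z points along the fingers, y is the direction in which the jaws open and shut (so a half turn about z gives the same grasp; the last joint's range is limited). The gripper opens to 94 mm and grips with 3 to 60 N. Pads are 16 mm wide; open, the fingers measure 119 mm over their backs; the gripper's body (75 mm by 177 mm) begins 78 mm behind the grasp point.
Start: joints at [-1.307, 0.3, 1.521, -0, 1.321, -0.067], TCP at [178.633, -520.173, 227.446] pointing down, gripper open.
Joint ranges: [-3.03, 3.03], [-0.79, 2.21], [0.23, 2.52], [-1.04, 4.18], [0, 3.07], [-2.55, 2.55]. Speed limits (rad/s): [2.22, 2.22, 2.57, 3.14, 3.14, 3.14].

### API

Orientations are given as [roll, pitch, yaw] about the fixed x, y, z axes, in that order (R = Rz(yaw) Ry(pitch) Rx(roll)).
In Python, from cell import manip, vision, workorder gives the robot as it stands.
- The arm moves only by the tool carry_out, never from a script. Its argument "deltas" is a list of rows, each a list of 3 entries, a list of its own where there are three numbers: the shift along the tool's x, y, z in cm, then the turn about the tool's z in degrees, then the opening, from 0 (shut) to 1 (fully open). A call has 1 to 20 rows; each row shifts and turns the commanded pose from where the row before left it, along the tool's axes as they then stand; what a row does not reach is not made up. A row lasts 1/12 s, in which the tool goes at most 41.7 mm and 7.16 degrees, less where a joint would pass 70% of its speed; a pose out of reach is approached as far as the arm can. A call with a gripper value outside its range is refused whole. The fingers move at their own pace and stop on an object; "grip_force" is the grip in N (left out, the last holds). Time passes only in rows, so rows that do not move let the fingers close. It gives the time, the measured TCP pose, the force and the opening at its end, in the units of the state.
- manip.read_state(): the state, without advancing time (a new reading comes with each control period).
- vision.camera(name): name is "scene" or "top" or "wrist"; returns (picture, depth): 420x560x3 uint8, red, green, blue; 420x560 float32, mm along the optical axis (not along the pixel's ray), 0 where there is no reading.
- vision.calibration(name): a dict with "mtx" (3x3 intrinsics, pixels), "eye" and "orientation" of the camera in the world. Camera axes: x right, y down, z forward; pixel columns grow to the right and rows downward; lengths in mm; the calibration is good to about 2 mm. A picture is of the moment at which its call begins: read the wrist's pose just before it. calibration takes no time and is no camera call; for the wrist camera it gives the pose at the moment of the call.
- workorder.sign_off(): hands the job in, once; it reports no verdict.
The state is a dict: "clock": time; "joints": joint angles; "qd": joint speeds; "effort": joint torques, N m; "eef_pos": TCP position; "eef_rot": TCP orientation; "wrist_force": force on the tool from outside, world axes, zero at the start; "moment": the same for the moment, N m; "finger_gap": finger opening in mm.
Only numpy, scipy, OpenCV 4.12 (cv2) and the standard library are available. Lean on these libraries where they do the work, as an engineer would, in place of code of your own. Each camera call takes 0.05 s, during which the arm holds its last target.

### The job

Empty the leaning caddy on the carving bench. First draw the scraper out and slide it down the one empty pair of upright guides in the blade rack until it is fully seated; then take the wooden mallet and hang it by its head on the empty hook between its two neighbours. Let go of each only once it rests in its place, without dropping it, and leave the stored tools and everything else on the bench where they are.

Things in the scene. Friction and masses are not known exactly. Their poses are not given: they have to be found in the camera images.
- scraper_grip (a point): Scraper: steel blade 100 long, 4 thick, dark wooden bar on its top edge 70 long, 22 thick, 32 tall (mm), 0.29 kg. Point: the bar's centre, 96 mm above the blade's bottom edge; blade shows for 80 mm below the bar. x: across the thickness (grip here, 22 mm), y: along the blade, z: up the blade. Starts standing in the caddy's slot, z leaning 30 deg.
- mallet_head (a point): Wooden mallet: pale head 70 long, 36 thick, 50 tall (mm), square handle 20 mm thick reaching 110 mm below the head; 0.17 kg. Point: the head's centre, 25 mm above its underside. x: across the thickness (grip here, 36 mm), y: along the head, z: up, away from the handle. Starts with its handle down a 26 mm hole and its head on the caddy's deck, z leaning 30 deg.
- caddy: Fixed leaning caddy; origin under its base, z up. Plywood deck 90 x 220 mm, top 120 mm up at mid, sloping 30 deg down to -x (robot side). At y +52 mm the scraper's slot, 8 wide, 106 long along y, 45 mm deep; at y -58 mm the mallet's hole, 26 mm square, through the deck. Tools come out only along the slant (their own z): scraper after 45 mm, mallet after 110 mm.
- free_guide: The empty one of three fixed pairs of plywood guides in the blade rack, 72 mm apart along x. Origin: middle of its floor, 16 mm above the bench, where the blade's bottom edge seats (bar centre then 96 mm up); z up, x across the slit, y along the blade, either way round. Grooves 7 mm wide, 108 mm end to end, inner edges at y +-41 mm, straight to 68 mm up, flared mouth to 85 mm up.
- free_hook (a point): Empty middle hook of the fixed rack: two level prongs along x, inner faces at y +-16 mm, open to -x (robot side). Point: between them, level with their tops, 140 mm above the bench; the head's underside rests here, head along y, either way round, handle down between. Prong tips 42 mm to -x, with 8 mm high lips 6 mm long; backboard 34 mm to +x, lower than the prongs. Hooks 92 mm apart.
- stored_scraper_a_grip (a point): Stored scraper like the first (bar 60 mm long), standing in another pair of guides of the rack; centre of its bar, axes as the scraper's; its top is 128 mm above the bench. Must not be moved.
- stored_scraper_b_grip (a point): Stored scraper like the first (bar 80 mm long, lighter wood), standing in the third pair of guides; centre of its bar. Must not be moved.
- hung_mallet_head (a point): Rubber mallet hanging on the hook at y = +92 mm from the free hook; the point is in its head 25 mm above the prongs' tops; head 68 mm along y, 42 mm thick and tall. Must not be moved.
- hung_hammer_head (a point): Steel hammer hanging on the hook at y = -92 mm from the free hook; the point is 25 mm above the prongs' tops; head 70 mm along y, 32 mm tall. Must not be moved.
- oil_bottle: Amber oil bottle, 56 mm across, 150 mm tall, bystander; origin at its foot.
- spray_can: Grey spray can, 60 mm across, 160 mm tall, bystander; origin at its foot.
- relief_block: Roughly carved pale wood block 70 x 150 x 48 mm, bystander; origin at the centre of its underside.
- screwdriver: Screwdriver with a wooden handle lying on the bench, under 30 mm tall, bystander; origin under its middle.
There are look-alikes about, which are no part of the job. What is shaped like the part that bears mallet_head but turquoise is not meant. Leave any white look-alike of the part that bears scraper_grip alone.

How it is judged (in metres and radians):
On the way, in this order (a step that is already met when the one before it is completed fails the run):
1. the scraper has been drawn out of the caddy (distance of scraper_grip from where it was at the start of the episode above 0.08 m), for 0.1 s.
2. the scraper is fully seated in the empty guides and let go (z of scraper_grip in the frame of free_guide between 0.09 and 0.1 m and x of scraper_grip in the frame of free_guide between -0.008 and 0.008 m and y of scraper_grip in the frame of free_guide between -0.01 and 0.01 m and angle between scraper_grip's own z axis and vertical below 0.1 rad and angle between the y axis of scraper_grip and the y axis of free_guide, either way round below 0.12 rad and contact force between the fingers and scraper below 0.2 N and linear speed of scraper below 0.03 m/s and angular speed of scraper below 0.3 rad/s), for 0.2 s.
3. the mallet has been drawn out of the caddy (distance of mallet_head from where it was at the start of the episode above 0.1 m), for 0.1 s.
4. the mallet hangs on the empty hook and is let go (z of mallet_head in the frame of free_hook between 0.019 and 0.031 m and x of mallet_head in the frame of free_hook between -0.022 and 0.03 m and y of mallet_head in the frame of free_hook between -0.012 and 0.012 m and angle between mallet_head's own z axis and vertical below 0.12 rad and angle between the y axis of mallet_head and the y axis of free_hook, either way round below 0.2 rad and contact force between the fingers and mallet below 0.2 N and linear speed of mallet below 0.03 m/s and angular speed of mallet below 0.3 rad/s), for 0.2 s.
At the end, for the whole second after the job is handed in: Scraper upright on the floor of the empty guides (height within about 5 mm, 8 mm across, 10 mm along, 0.10 rad); mallet head flat on both prongs of the empty hook, handle between them (height within 6 mm, 12 mm sideways, -22 to +30 mm along, tilt 0.12 rad); both let go and at rest (all of step 2 and all of step 4); the robot touches nothing.
It fails at once if the scraper is dropped (falls freely, faster than 0.45 m/s, about 10 mm) (contact force between each of the arm, the fingers and scraper below 0.05 N and linear speed of scraper above 0.45 m/s).
It fails at once if the mallet is dropped (falls freely, faster than 0.45 m/s, about 10 mm) (contact force between each of the arm, the fingers and mallet below 0.05 N and linear speed of mallet above 0.45 m/s).
It fails at once if a stored scraper is moved by more than 15 mm (distance of any of stored_scraper_a_grip, stored_scraper_b_grip from where it was at the start of the episode above 0.015 m).
It fails at once if a hung neighbour is knocked, moved by more than 15 mm (distance of any of hung_mallet_head, hung_hammer_head from where it was at the start of the episode above 0.015 m).
It fails at once if another thing on the bench is moved by more than 30 mm (distance of any of oil_bottle, spray_can, relief_block, screwdriver from where it was at the start of the episode above 0.03 m).
It also fails if it takes over 67 s, if anything falls off the work surface, if the arm or the gripper's body presses on something with over 40 N, if the wrist force passes 120 N, or if a joint passes its speed limit or range.

## Working session

There is one attempt and no reset: what is moved stays moved. The work goes in short steps, Python scripts to look and compute and a tool call to move; the robot and the scene stay as the last step left them, time stands still between calls to the robot, and variables do not carry over. Pictures are saved under pics/ and viewed, and the job is handed in when it is done.

Besides the shell and the picture viewer there is one more tool, called as name(argument=value, ...), one argument or row to a line, values as JSON. carry_out: Moves the arm, as the interface text tells. Its arguments: {"type":"object","properties":{"deltas":{"type":"array","items":{"type":"array"}},"grip_force":{"type":"number"}},"required":["deltas"]}

```bash
ls; mkdir -p pics; cat > h.py <<'E'
import numpy as np, cv2, json
from cell import manip, vision, workorder
from scipy.spatial.transform import Rotation as R
def snap(n,tag):
    c=vision.calibration(n); p,d=vision.camera(n)
    cv2.imwrite(f'pics/{tag}.png',p[:,:,::-1]); np.savez(f'pics/{tag}.npz',p=p,d=d,**{k:np.array(v) for k,v in c.items()})
def load(tag): return np.load(f'pics/{tag}.npz')
def rot(o):
    o=np.array(o,float)
    return o if o.shape==(3,3) else (R.from_euler('xyz',o).as_matrix() if o.size==3 else R.from_quat(o).as_matrix())
def world(z):
    K=z['mtx'];d=z['d'];v,u=np.mgrid[:d.shape[0],:d.shape[1]]
    P=np.stack([(u-K[0,2])/K[0,0]*d,(v-K[1,2])/K[1,1]*d,d],-1)
    return P@rot(z['orientation']).T+z['eye']
def crop(tag,x0,y0,x1,y1,s,out):
    im=cv2.imread(f'pics/{tag}.png')[y0:y1,x0:x1]; cv2.imwrite(f'pics/{out}.png',cv2.resize(im,None,fx=s,fy=s,interpolation=cv2.INTER_CUBIC))
E
python3 - <<'E'
from h import *
print(manip.read_state())
for n in ['scene','top','wrist']:
    print(n,vision.calibration(n)); snap(n,n+'0')
E
```

```text
pics
{'clock': 0.0, 'joints': array([-1.30659674e+00,  3.00446946e-01,  1.52159079e+00, -4.64303710e-05,
        1.32067526e+00, -6.66274972e-02]), 'qd': array([ 4.36474912e-05, -1.72591560e-03,  5.67014060e-04,  1.48970164e-03,
       -6.31946132e-04,  8.44322561e-04]), 'effort': array([-6.26231249e-04, -5.31806016e+01, -3.52738452e+01,  7.08359806e-02,
        2.43834121e-02, -9.51102015e-05]), 'eef_pos': array([ 178.56442514, -519.9565704 ,  226.89545366]), 'eef_rot': array([-3.14047180e+00, -2.97175809e-05,  3.30838589e-01]), 'wrist_force': array([ 0.7601493 , -0.00594719,  0.6082249 ]), 'moment': array([ 0.00195661, -0.00169793, -0.01590694]), 'finger_gap': 93.65455204098551}
scene {'mtx': array([[433.46821604,   0.        , 280.92000732],
       [  0.        , 433.46821604, 205.83871101],
       [  0.        ,   0.        ,   1.        ]]), 'eye': array([ 860.35212059, -480.02684489, 1130.75658175]), 'orientation': array([-2.60486518,  0.008854  ,  0.52148355])}
top {'mtx': array([[439.05581693,   0.        , 271.11683151],
       [  0.        , 439.05581693, 209.74782039],
       [  0.        ,   0.        ,   1.        ]]), 'eye': array([ 483.16301735,   40.44421581, 1299.25268421]), 'orientation': array([-3.07501344,  0.02182752, -1.56896983])}
wrist {'mtx': array([[348.29328574,   0.        , 279.01372066],
       [  0.        , 348.29328574, 207.81886269],
       [  0.        ,   0.        ,   1.        ]]), 'eye': array([ 241.45942054, -497.93597471,  384.44770123]), 'orientation': array([ 2.90675940e+00,  2.86569689e-04, -1.24006560e+00])}
```

View pics/scene0.png

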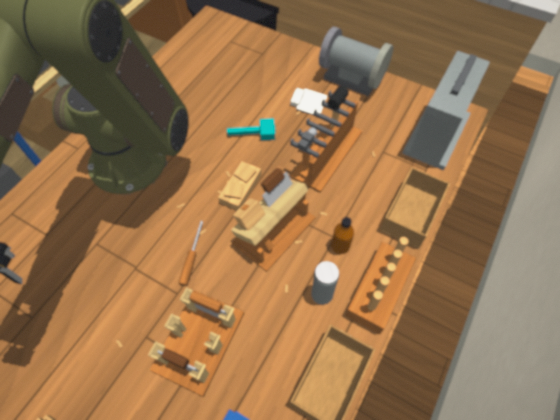

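View pics/top0.png

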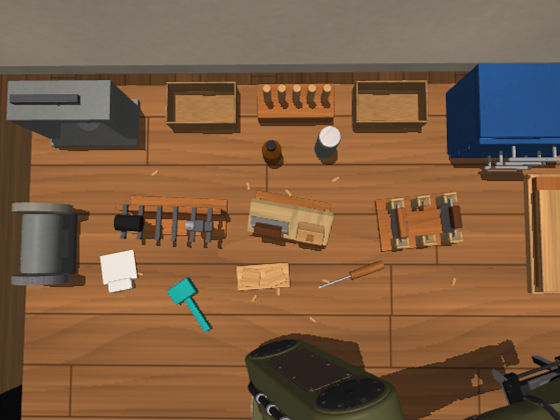

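View pics/wrist0.png

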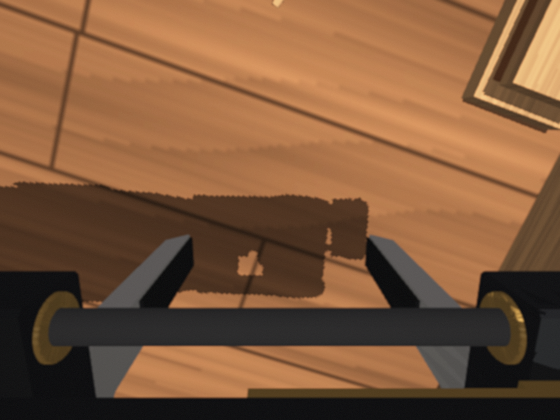

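The top view shows the leaning caddy at px (291,220) with the dark-barred scraper at (268,230) and the pale mallet at (312,235). The blade rack is at (420,222) and the hook rack at (178,222). The look-alikes are a white scraper lying at (119,270) and a turquoise mallet at (185,295). I'll take close crops to check the choice.

```bash
python3 - <<'E'
from h import *
crop('top0',240,180,345,255,7,'c1'); crop('top0',365,180,475,260,7,'c2'); crop('top0',100,180,240,260,5.5,'c3')
crop('scene0',210,150,330,280,5,'c4')
E
```

```text
(no output)
```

View pics/c1.png

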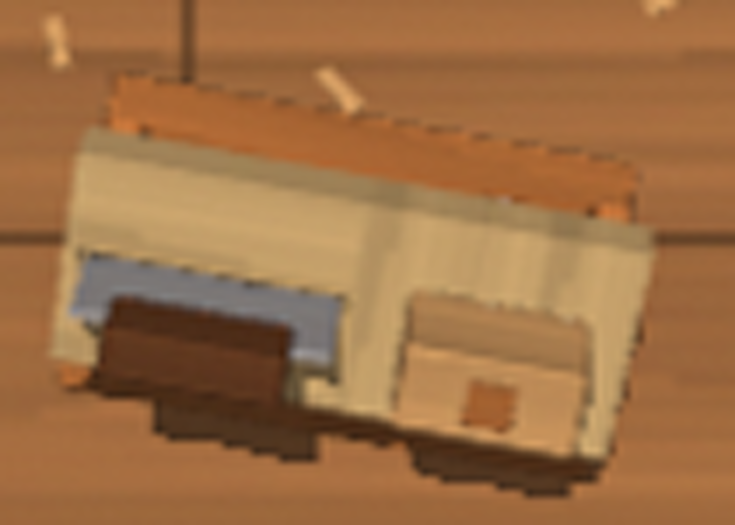

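View pics/c2.png

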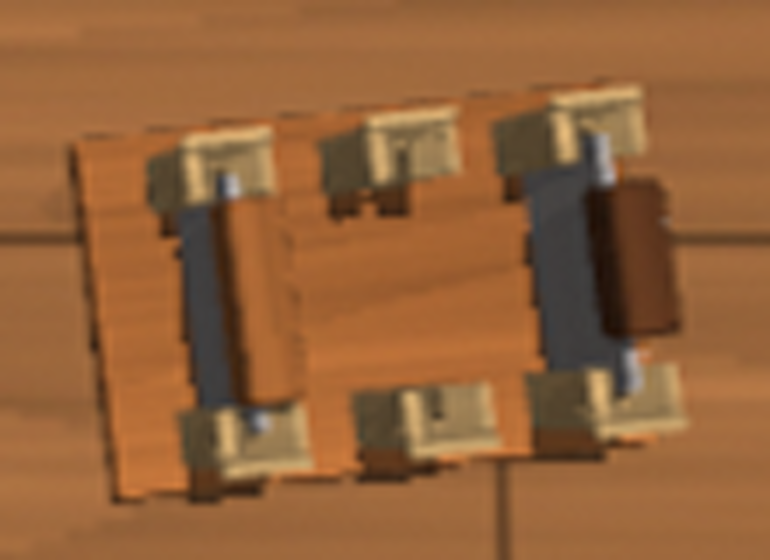

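View pics/c3.png

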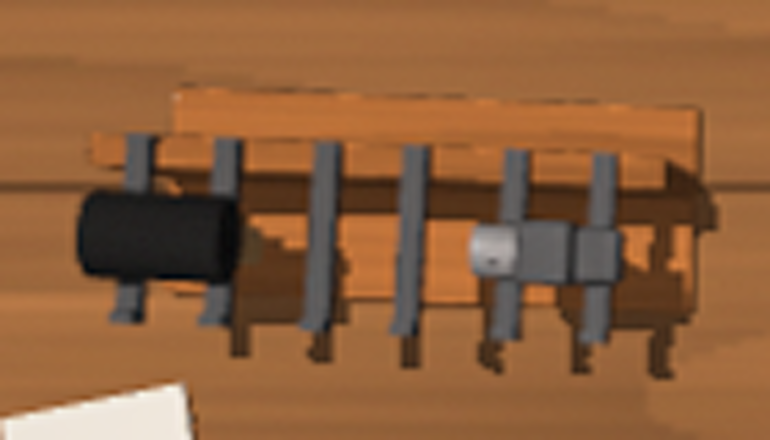

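View pics/c4.png

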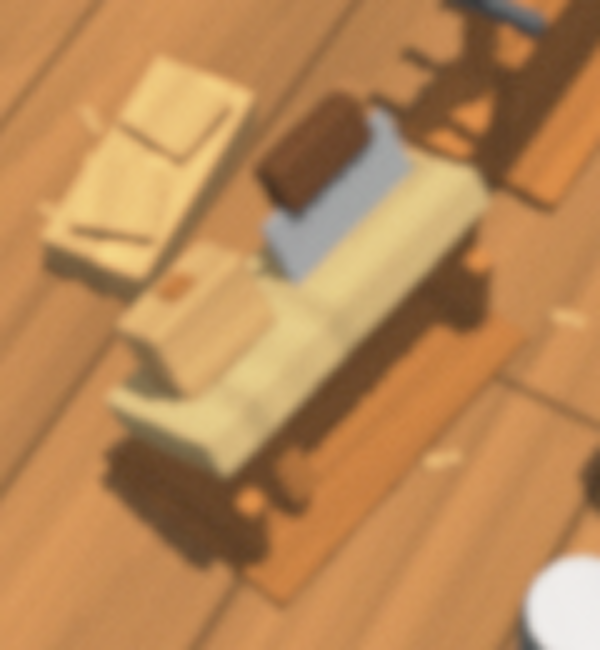

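Choice confirmed: the dark-bar scraper is in the caddy at top px (268,230), and the pale-head mallet is in the caddy at (312,235). The empty guide pair is the middle one, with its groove mouths at about (422,202) and (427,238). The empty hook is the middle one, with prongs at about (158,222) and (175,222). The wrist can't tilt, so I plan to grip both tools by their ends, jaws along the tool's y axis, and pivot them upright about the jaw axis. Next I'll measure.

```bash
python3 - <<'E'
from h import *
z=load('top0');P=world(z)
def pts(mask): 
    return P[mask]
d=z['d']; p=z['p'].astype(int)
print('bench z', np.median(P[300:310,150:160,2]), (d==0).mean())
def box(x0,y0,x1,y1):
    m=np.zeros(d.shape,bool); m[y0:y1,x0:x1]=1; return m
hsv=cv2.cvtColor(z['p'],cv2.COLOR_RGB2HSV)
# maps of heights
for (x0,y0,x1,y1) in [(246,192,336,250),(384,190,466,254)]:
    print(x0,y0); 
    for v in range(y0,y1,3): print(v,' '.join('%3d'%P[v,u,2] for u in range(x0,x1,3)))
E
```

```text
bench z 0.7610206813066043 0.00405187074829932
246 192
192   2   0   0  -1   6  10  10   9   0   3  -1   3  -1   3   1   4   2   0  -1  -2  -3   0   1   1   3   6   2   9   2   4
195   0   1   1   4   8   6   6   7  10  14   6   9  11   8   3  -1   0   2   0   2   0   1   0   3  -3   0   5   0  -6   1
198  -5   2  -1 123  80   9  12   6  11  10  10   6   3   7  13   6   9   8   6   9   4   3  -2 1299   2  -2  -2   0   0  -1
201   0   3 140 138 140 131 133 128 124  12  10   5   7  10   7  13   8   7   4  11   8   7   7   9  11   0   0   0   0   0
204  -1   2 139 143 139 143 146 147 137 138 135 132 132 126 122   6   9   9  12   8  10   6  12   8   7  11   7   9   9   2
207   4   2 131 135 136 136 138 139 141 138 140 144 145 147 139 134 132 129 124 124 119   6   6   8  10  11   8  12   1   0
210  -1   3 132 130 133 134 134 133 135 130 135 136 134 138 137 144 139 143 145 141 136 135 136 130 121 124  48  75  -3   6
213   0   3 130 126 127 128 130 128 134 132 129 130 133 134 136 138 143 137 140 138 144 139 140 143 141 142 136 137 129 129
216   5 120 112 117 118 125 124 125 126 127 125 130 
[... 3299 characters left out ...]
   1
238   9  20  19  46  78  91 104  91  99  16  16  37  64 100  86  88 101 102  21  24  43  67 102  93  94  98 100  -1
241  14  22  12  46  78  93  87  94  96  16  15  30  59  90  90  96  95 105  18  15  18  13 100 102 104  -2   2  -1
244  24  20  16  45  90  97  95  93  96  18  13  17  16  92  99  98  17  17  20  17  19  -1   6  -4  -1   2   1  -2
247  14  16  13  14  23 100 100  20  16  19  19   4  -1   3   0   1   1   3   4   0   2   4   0  -1   3   0   4  -3
250  17  13   0  -2   3  -2   2   1   2   6   0  -1   0   1   3   0   0   6   1  -4  -1   6  -4   0   0   1   0   6
253   4  -1   3   6   0  -1   5   0  -1   2   2   1   0   0   0   1  -3   0   5  -3  -1  -1   2   0   0   4   1   0
```

```bash
python3 - <<'E'
from h import *
z=load('top0');P=world(z); Z=P[...,2]
def rect(m,nm):
    q=P[m][:,:2].astype(np.float32); r=cv2.minAreaRect(q); print(nm,m.sum(),'mean',P[m].mean(0).round(1),'rect',np.round(r[0],1),np.round(r[1],1),round(r[2],1))
def box(x0,y0,x1,y1):
    m=np.zeros(Z.shape,bool); m[y0:y1,x0:x1]=1; return m
rect(box(247,196,336,247)&(Z>95)&(Z<195),'caddy+tools')
rect(box(250,222,285,240)&(Z>165)&(Z<195),'bar')
rect(box(293,215,330,246)&(Z>150)&(Z<195),'mallethead')
for n,b in [('g1',(412,193,436,212)),('g2',(418,232,440,249)),('a1',(384,193,408,207)),('a2',(392,236,412,250)),('b1',(440,190,462,204)),('b2',(446,230,468,246))]:
    rect(box(*b)&(Z>80)&(Z<109),n)
rect(box(392,206,412,236)&(Z>115)&(Z<140),'barA?'); rect(box(446,203,466,230)&(Z>115)&(Z<140),'barB?')
# deck plane
m=box(252,204,330,220)&(Z>100)&(Z<150); q=P[m]
m2=(q[:,0]>0); A=np.c_[q[:,:2],np.ones(len(q))]
w=np.ones(len(q),bool)
for _ in range(6):
    c=np.linalg.lstsq(A[w],q[w,2],rcond=None)[0]; w=abs(A@c-q[:,2])<6
print('deck',c,np.degrees(np.arctan(np.hypot(*c[:2]))),'yaw',np.degrees(np.arctan2(c[1],c[0])))
print('hooks')
for v in range(198,256,3): print(v,' '.join('%3d'%Z[v,u] for u in range(108,232,3)))
print(P[222,108],P[222,231])
for tag,b in [('bottle',(258,138,284,166)),('can',(314,124,342,160)),('block',(235,260,292,292))]:
    rect(box(*b)&(Z>35),tag)
E
```

```text
caddy+tools 2808 mean [529.9  17.1 140.3] rect [529.3  17. ] [220.2  94.1] 79.9
bar 289 mean [505.6  73.7 176.8] rect [506.9  74. ] [69.4 30. ] 79.8
mallethead 430 mean [494.5 -35.2 162.5] rect [495.6 -35.6] [70.1 43.9] 77.9
g1 121 mean [ 590.6 -349.4   96.6] rect [ 589.9 -349.2] [25.2 35. ] 5.6
g2 119 mean [ 482.1 -361.3   96.3] rect [ 482.7 -361.7] [24.5 34.8] 0.4
a1 109 mean [ 583.9 -277.8   97. ] rect [ 583.1 -277.7] [23.1 34.4] 7.2
a2 127 mean [ 475.1 -289.    96.9] rect [ 477.1 -290.7] [29.8 34.9] 0.4
b1 138 mean [ 597.1 -420.4   96.8] rect [ 595.9 -421. ] [29.3 36. ] 7.2
b2 137 mean [ 491.9 -431.8   96.5] rect [ 493.7 -432.3] [30.3 33.6] 2.0
barA? 262 mean [ 530.2 -281.6  127.7] rect [ 530.7 -283.1] [75.1 23.5] 6.4
barB? 219 mean [ 543.9 -424.2  127.2] rect [ 544.3 -425.4] [59.5 23.4] 6.9
deck [ 5.13336098e-01 -9.45778828e-02 -1.45789074e+02] 27.563477469777517 yaw -10.439199322897727
hooks
198   2   0  -1   0   0  -2   6   1 1299  12  15  17  13  12  17  14  12  10  13  17  16  14  14  17  15  11  14  14  10  12  13   0   6  -2   3  -2  -2  -3   2   2   0  -5
201   3   0   1 
[... 2854 characters left out ...]
   2   0   1   0   0  -1  -2  -2   0   2   0  -1   2   0
252   0   3   0   1  10   0   4   0   5   3   1   0   0   0   2   0   2   2   4   2  -2   1   1   0   2   5   0   3   0   9   1   4   0   2   2  -2   2   5  -6   0  -2  -2
255   7   6   5   4   6   6   5   8   6   0   2   3   4   0   5   4   4   0   6   2   0  -2   2  -2   0   0  -3   0  -2  -1  -2   6   0   0   0   0   1   1   1   4  -1   0
[532.8054381  554.70101834   3.14772378] [533.39329058 188.26223667  -2.74691264]
bottle 376 mean [722.1  65.2 120.1] rect [620.3  66.5] [ 53.  274.1] 89.8
can 581 mean [742.3 -83.2 151. ] rect [625.6 -42.1] [ 58.5 324. ] 70.1
block 1021 mean [378.3  90.6  51.2] rect [410.7  93.9] [135.5 148.6] 4.8
```

```bash
cat > plan.py <<'E'
import numpy as np
from h import manip
def plan(x,y,z,yawdeg,step=38,tstep=7,grip=1,n=None,start=None):
    s=manip.read_state() if start is None else None
    p=np.array(s['eef_pos'] if s else start[:3],float); w=np.degrees(s['eef_rot'][2]) if s else start[3]
    D=np.array([x,y,z],float); dt=-(((yawdeg-w)+180)%360-180) if abs(yawdeg-w)>200 else -(yawdeg-w)
    k=n or int(np.ceil(max(np.linalg.norm(D-p)/step,abs(dt)/tstep,1)))
    rows=[]
    for i in range(k):
        r=k-i; d=(D-p)/r; t=round((w-yawdeg)/r,1)
        a=np.radians(w); ex=np.array([np.cos(a),np.sin(a),0]); ey=np.array([np.sin(a),-np.cos(a),0]); ez=np.array([0,0,-1])
        q=np.round([d@ex/10,d@ey/10,d@ez/10],2)
        p=p+10*(q[0]*ex+q[1]*ey+q[2]*ez); w-=t
        rows.append('[[%g,%g,%g],%g,%g]'%(*q,t,grip))
    print(k,'['+','.join(rows)+']'); print('end',p.round(1),round(w,1)); return (*p,w)
E
python3 - <<'E'
from plan import *
a=plan(179,-520,320,19,n=3)
plan(510,20,320,169.8,n=22,start=a)
E
```

```text
3 [[[0.01,0,-3.1],-0,1],[[0.01,0.01,-3.1],-0,1],[[0.02,0,-3.1],-0,1]]
end [ 179. -520.  320.] 19.0
22 [[[2.22,-1.83,0],-6.9,1],[[2.42,-1.55,0],-6.9,1],[[2.59,-1.25,0],-6.9,1],[[2.73,-0.93,0],-6.8,1],[[2.82,-0.6,0],-6.9,1],[[2.87,-0.26,0],-6.8,1],[[2.88,0.08,0],-6.9,1],[[2.85,0.43,0],-6.8,1],[[2.78,0.76,0],-6.9,1],[[2.66,1.09,0],-6.8,1],[[2.52,1.4,0],-6.9,1],[[2.33,1.69,0],-6.8,1],[[2.11,1.95,0],-6.9,1],[[1.86,2.19,0],-6.8,1],[[1.59,2.4,0],-6.9,1],[[1.29,2.57,0],-6.8,1],[[0.98,2.71,0],-6.9,1],[[0.64,2.81,0],-6.8,1],[[0.31,2.86,0],-6.9,1],[[-0.04,2.88,0],-6.8,1],[[-0.38,2.85,0],-6.9,1],[[-0.72,2.79,0],-6.8,1]]
end [510.  20. 320.] 169.8
```

carry_out(
  deltas=[
    [[0,0,-3.1],0,1],
    [[0,0,-3.1],0,1],
    [[0,0,-3.1],0,1],
    [[2.22,-1.83,0],-6.9,1],
    [[2.42,-1.55,0],-6.9,1],
    [[2.59,-1.25,0],-6.9,1],
    [[2.73,-0.93,0],-6.8,1],
    [[2.82,-0.6,0],-6.9,1],
    [[2.87,-0.26,0],-6.8,1],
    [[2.88,0.08,0],-6.9,1],
    [[2.85,0.43,0],-6.8,1],
    [[2.78,0.76,0],-6.9,1],
    [[2.66,1.09,0],-6.8,1],
    [[2.52,1.4,0],-6.9,1],
    [[2.33,1.69,0],-6.8,1],
    [[2.11,1.95,0],-6.9,1],
    [[1.86,2.19,0],-6.8,1],
    [[1.59,2.4,0],-6.9,1],
  ],
)

```text
clock: 1.65
eef_pos: [404.7, -150.6, 320.4]
eef_rot: [3.142, -0.0, 2.133]
wrist_force: [-0.4, -0.4, -0.1]
finger_gap: 94.1
```

carry_out(
  deltas=[
    [[1.29,2.57,0],-6.8,1],
    [[0.98,2.71,0],-6.9,1],
    [[0.64,2.81,0],-6.8,1],
    [[0.31,2.86,0],-6.9,1],
    [[-0.04,2.88,0],-6.8,1],
    [[-0.38,2.85,0],-6.9,1],
    [[-0.72,2.79,0],-6.8,1],
    [[0,0,0],0,1],
    [[0,0,0],0,1],
  ],
)

```text
clock: 2.4
eef_pos: [509.7, 20.6, 319.9]
eef_rot: [-3.141, -0.001, 2.964]
wrist_force: [-0.6, 0.4, -0.6]
finger_gap: 94.0
```

```bash
python3 - <<'E'
from h import *
s=manip.read_state(); print(s['clock'],s['eef_pos'],np.degrees(s['eef_rot']),s['joints']); print(vision.calibration('wrist'))
snap('wrist','w1')
E
```

```text
2.4 [509.74611161  20.61501811 319.85148963] [-1.79987129e+02 -6.51710823e-02  1.69817932e+02] [-3.13562399e-02  1.55143665e-01  1.48502028e+00 -5.64923177e-05
  1.50258676e+00 -1.42443820e+00]
{'mtx': array([[348.29328574,   0.        , 279.01372066],
       [  0.        , 348.29328574, 207.81886269],
       [  0.        ,   0.        ,   1.        ]]), 'eye': array([443.18787169,  32.88162479, 477.40534953]), 'orientation': array([2.90735194e+00, 8.43861466e-04, 1.39302497e+00])}
```

View pics/w1.png

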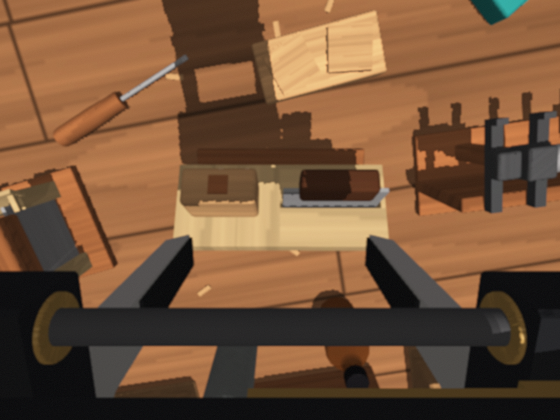

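The wrist view shows the caddy square to the image. Its deck spans px (175–388, 163–248), with the mallet head at (218,192) and the dark scraper bar at (341,185).

```bash
python3 - <<'E'
from h import *
crop('w1',165,150,400,260,3.4,'w1c')
z=load('w1');P=world(z);Z=P[...,2]
for v in range(158,212,3): print(v,' '.join('%3d'%Z[v,u] for u in range(174,392,7)))
E
```

```text
158   0   0   0   0   7   7   7   8   7   6   8   7   7   9   8   7   8   7   8   7   7   9   6   8   8   9   6   8   1   0   0   0
161   1   0   0   0   7   7   7   8   7   9   7   7   8   9   8   7   8   8   7   9   9   7   8   9   8   8   8   8  -1   1   0   0
164  -1  98  97  96  97  97  99  97  98  98  97  97  97  98  97  98  98  96   8   7   9   8   7   8   7   7  14   8   0   1   0   0
167   0  99  98  99  97  98  99  98  99  98 100  99  99  99  99  98 100  99 100  99  98  99 100  98  98 100  99  99  99  98 477   0
170   0 100 154 155 156 156 155 155 154 154 155 155 101 102 102 101 101 101 100 171 172 171 172 173 172 173 172 172 172 172   0   0
173   0 103 156 156 156 156 155 156 157 156 155 157 103 102 101 101 104 102 101 174 174 174 173 174 175 173 174 175 173 175   0   0
176   0 104 158 157 158 159 159 160 158 159 157 158 104 104 104 104 104 104 104 175 177 174 176 176 175 175 176 175 176 175   0   0
179  -1 105 158 158 159 161 161 161 160 158 159 159 135 106 106 105 106 105 162 178 177 177 177 176 177 177 179 178 177 177   1   0
182   0 108 161 160 159 162 163 162 161 160 
[... 575 characters left out ...]
 174 173 174 174 174 174 174 171 146   0
197   0 166 168 167 168 168 167 168 168 168 168 168 140 115 116 117 138 139 157 167 166 166 167 167 166 167 166 166 165 138 138  -1
200   2 168 167 168 168 169 168 169 168 168 168 168 140 118 118 117 129 130 130 159 158 159 159 157 159 158 159 159 159 130 118   1
203   1 167 168 169 168 169 167 169 167 169 169 168 140 120 120 119 121 122 122 119 121 122 120 121 122 121 123 122 122 121 120   0
206   0 121 162 162 164 163 163 162 162 163 164 162 140 120 121 120 112 113 112 111 111 112 111 111 112 112 112 112 112 105 122   0
209   0 123 154 154 153 154 154 153 154 155 152 154 140 123 122 124 122 123 122 123 123 123 123 123 122 123 123 123 121 122 122   0
```

View pics/w1c.png

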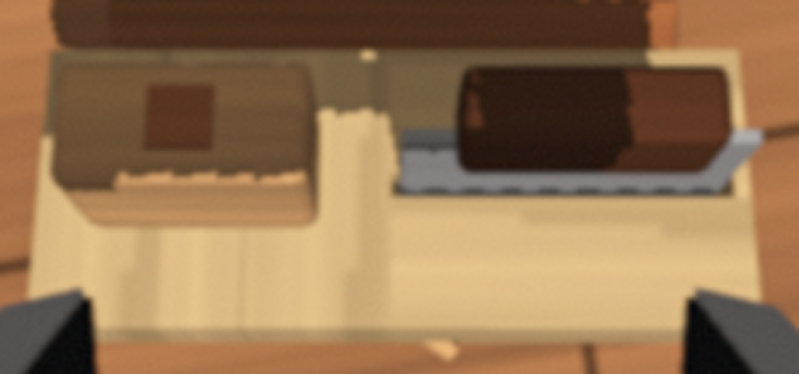

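```bash
cat > meas.py <<'E'
from h import *
def plane(q):
    c=q.mean(0); n=np.linalg.svd(q-c)[2][2]; n=n*np.sign(n[2]); return c,n
E
python3 - <<'E'
from meas import *
z=load('w1');P=world(z);Z=P[...,2]
def box(x0,y0,x1,y1):
    m=np.zeros(Z.shape,bool); m[y0:y1,x0:x1]=1; return m
out={}
for nm,b in [('deck',(190,215,380,240)),('deck2',(266,172,285,235)),('bartop',(308,173,374,187)),('barx',(308,195,370,201)),('headtop',(186,175,252,198)),('headx',(190,207,252,213)),('blade',(290,192,298,200))]:
    q=P[box(*b)]; q=q[(q[:,2]>95)&(q[:,2]<200)]
    c,n=plane(q); q=q[abs((q-c)@n)<3]; c,n=plane(q)
    print(nm,c.round(1),n.round(3),'tilt',np.degrees(np.arccos(n[2])).round(2),'az',np.degrees(np.arctan2(n[1],n[0])).round(2)); out[nm]=(c,n)
# extents in scraper frame with yaw
yaw=np.radians(-10.2); th=np.radians(30)
ex=np.array([np.cos(yaw),np.sin(yaw),0]);ey=np.array([-np.sin(yaw),np.cos(yaw),0]);ez=np.array([0,0,1.])
X=np.cos(th)*ex+np.sin(th)*ez; Zt=-np.sin(th)*ex+np.cos(th)*ez
m=box(296,165,384,204)&(Z>156)&(Z<195); q=P[m]
m2=box(176,165,262,216)&(Z>126)&(Z<195); q2=P[m2]
for nm,Q in (('bar',q),('head',q2)):
  for a,v in (('X',X),('Y',ey),('Z',Zt)):
    t=Q@v; print(nm,a,np.percentile(t,[0,1,5,50,95,99,100]).round(1))
E
```

```text
deck [545.3  20.9 133. ] [-0.493  0.089  0.866] tilt 30.06 az 169.72
deck2 [521.   14.  119.8] [-0.492  0.093  0.865] tilt 30.06 az 169.33
bartop [498.1  76.9 177.7] [-0.506  0.089  0.858] tilt 30.9 az 169.99
barx [516.4  74.5 165.8] [ 0.856 -0.153  0.494] tilt 60.38 az -10.14
headtop [486.9 -31.4 163.5] [-0.48   0.087  0.873] tilt 29.17 az 169.76
headx [511.2 -36.9 152.5] [ 0.855 -0.154  0.495] tilt 60.36 az -10.24
blade [512.   34.6 143. ] [ 0.851 -0.154  0.502] tilt 59.87 az -10.25
bar X [490.5 491.3 492.7 505.9 511.8 512.  512.4]
bar Y [129.7 129.9 132.5 163.5 194.6 197.8 199.9]
bar Z [-113.  -111.4 -107.9  -85.1  -83.6  -83.   -82.3]
head X [482.3 483.3 485.6 506.8 517.7 517.9 518.3]
head Y [ 3.4 20.8 24.4 56.1 87.7 89.8 91.9]
head Z [-151.7 -143.8 -135.8 -101.8  -99.3  -98.4  -97. ]
```

```bash
python3 - <<'E'
from plan import *
a=plan(503.4,76,260,169.8,n=3)
plan(503.4,76,179,169.8,n=5,start=a)
E
```

```text
3 [[[0.53,1.81,2],-0,1],[[0.54,1.81,2],-0.1,1],[[0.53,1.8,2.01],-0,1]]
end [503.4  76.  260. ] 169.8
5 [[[-0,0,1.62],-0,1],[[-0,0,1.62],-0,1],[[-0,0,1.62],-0,1],[[-0,0,1.62],-0,1],[[-0,0,1.62],-0,1]]
end [503.4  76.  179. ] 169.8
```

carry_out(
  deltas=[
    [[0.53,1.81,2.0],0,1],
    [[0.54,1.81,2.0],0,1],
    [[0.53,1.8,2.0],0,1],
    [[0,0,1.62],0,1],
    [[0,0,1.62],0,1],
    [[0,0,1.62],0,1],
    [[0,0,1.62],0,1],
    [[0,0,1.62],0,1],
    [[0,0,0],0,1],
  ],
  grip_force=30,
)

```text
clock: 3.2
eef_pos: [502.1, 74.8, 177.0]
eef_rot: [-3.14, -0.004, 2.96]
wrist_force: [0.4, -0.0, -0.8]
finger_gap: 94.3
```

```bash
python3 - <<'E'
from h import *
s=manip.read_state(); print(s['clock'],s['eef_pos'],np.degrees(s['eef_rot']),s['wrist_force'])
snap('wrist','w2')
crop('w2',150,100,430,310,2.8,'w2c')
E
```

```text
3.2 [502.10801059  74.80137215 176.95594296] [-179.93490001   -0.22923348  169.58275605] [ 0.42128411 -0.01277365 -0.8339377 ]
```

View pics/w2c.png

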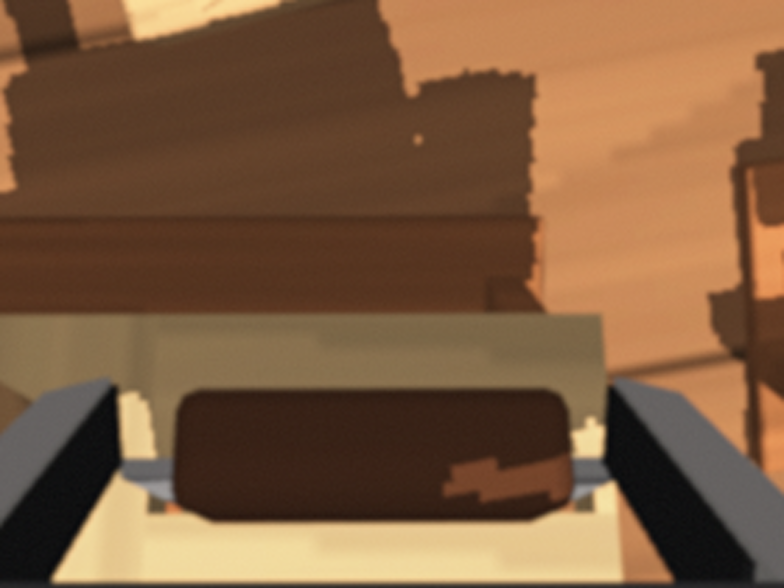

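The bar sits centred between the open fingers, at (375,455) in the crop, and both pads are clear of the blade. I'll raise 2 mm and close.

carry_out(
  deltas=[
    [[0,0,-0.2],0,1],
    [[0,0,0],0,0],
    [[0,0,0],0,0],
    [[0,0,0],0,0],
    [[0,0,0],0,0],
    [[0,0,0],0,0],
    [[0,0,0],0,0],
  ],
  grip_force=30,
)

```text
clock: 3.83
eef_pos: [503.6, 76.0, 181.9]
eef_rot: [3.141, 0.001, 2.963]
wrist_force: [-1.9, -0.6, 4.7]
finger_gap: 69.4
```

carry_out(
  deltas=[
    [[0.25,0,-0.43],0,0],
    [[0.25,0,-0.43],0,0],
    [[0.25,0,-0.43],0,0],
    [[0,0,0],0,0],
  ],
)

```text
clock: 4.17
eef_pos: [495.9, 77.5, 195.3]
eef_rot: [3.141, 0.001, 2.963]
wrist_force: [0.5, -0.5, -1.1]
finger_gap: 69.6
```

carry_out(
  deltas=[
    [[0.3,0,-0.52],0,0],
    [[0.3,0,-0.52],0,0],
    [[0.3,0,-0.52],0,0],
    [[0.3,0,-0.52],0,0],
    [[0.3,0,-0.52],0,0],
    [[0.3,0,-0.52],0,0],
    [[0.3,0,-0.52],0,0],
    [[0,0,0],0,0],
    [[0,0,0],0,0],
  ],
)

```text
clock: 4.92
eef_pos: [475.3, 81.1, 230.9]
eef_rot: [3.141, 0.0, 2.963]
wrist_force: [0.6, -0.4, -2.7]
finger_gap: 69.9
```

```bash
python3 - <<'E'
from h import *
snap('wrist','w3');snap('scene','s3')
crop('w3',150,100,430,310,2.8,'w3c');crop('s3',180,100,340,250,4,'s3c')
E
```

```text
(no output)
```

View pics/w3c.png

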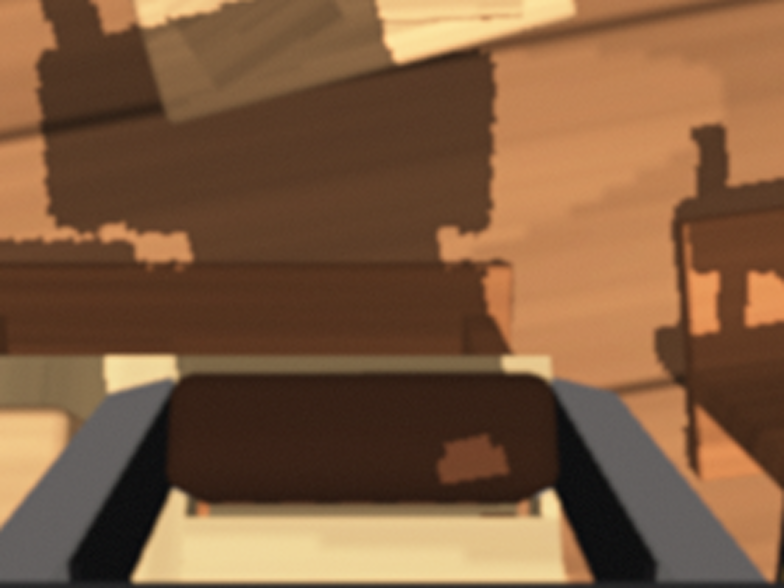

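View pics/s3c.png

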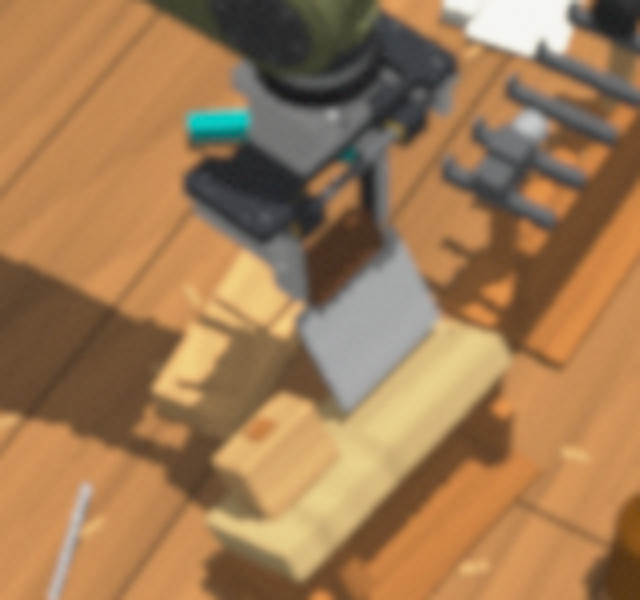

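```bash
python3 - <<'E'
from plan import *
a=plan(459,84,320,169.8,n=4,grip=0)
a=plan(510,-180,320,96.2,n=12,start=a,grip=0)
a=plan(510,-180,130,96.2,n=8,start=a,grip=0)
E
```

```text
4 [[[0.41,-0,-2.24],-0,0],[[0.42,-0,-2.24],-0,0],[[0.41,-0,-2.24],-0,0],[[0.42,-0,-2.23],-0,0]]
end [459.  84. 320.] 169.8
12 [[[-0.81,-2.09,-0],6.1,0],[[-1.03,-1.99,-0],6.1,0],[[-1.23,-1.87,-0],6.1,0],[[-1.42,-1.73,-0],6.1,0],[[-1.6,-1.57,-0],6.1,0],[[-1.76,-1.39,-0],6.2,0],[[-1.9,-1.19,-0],6.1,0],[[-2.01,-0.98,-0],6.2,0],[[-2.11,-0.76,-0],6.1,0],[[-2.18,-0.53,-0],6.2,0],[[-2.22,-0.3,-0],6.1,0],[[-2.24,-0.05,-0],6.2,0]]
end [ 510. -180.  320.] 96.2
8 [[[-0,-0,2.37],-0,0],[[-0,-0,2.38],-0,0],[[-0,-0,2.37],-0,0],[[-0,-0,2.38],-0,0],[[-0,-0,2.37],-0,0],[[-0,-0,2.38],-0,0],[[-0,-0,2.37],-0,0],[[-0,-0,2.38],-0,0]]
end [ 510. -180.  130.] 96.2
```

carry_out(
  deltas=[
    [[0.6,0,-1.2],0,0],
    [[0.4,0,-2.5],0,0],
    [[0.4,0,-2.6],0,0],
    [[0.2,0,-2.6],0,0],
    [[-0.81,-2.09,0],6.1,0],
    [[-1.03,-1.99,0],6.1,0],
    [[-1.23,-1.87,0],6.1,0],
    [[-1.42,-1.73,0],6.1,0],
    [[-1.6,-1.57,0],6.1,0],
    [[-1.76,-1.39,0],6.2,0],
    [[-1.9,-1.19,0],6.1,0],
    [[-2.01,-0.98,0],6.2,0],
    [[-2.11,-0.76,0],6.1,0],
    [[-2.18,-0.53,0],6.2,0],
    [[-2.22,-0.3,0],6.1,0],
    [[-2.24,-0.05,0],6.2,0],
    [[0,0,0],0,0],
    [[0,0,0],0,0],
  ],
)

```text
clock: 6.52
eef_pos: [510.7, -180.8, 318.9]
eef_rot: [-3.14, -0.001, 1.678]
wrist_force: [0.4, -0.2, -2.3]
finger_gap: 69.8
```

```bash
python3 - <<'E'
from h import *
s=manip.read_state(); print(s['clock'],s['eef_pos'],np.degrees(s['eef_rot']))
snap('wrist','w4')
crop('w4',0,0,560,330,1.4,'w4c')
E
```

```text
6.5167 [ 510.65783544 -180.75141181  318.90450029] [-1.79925718e+02 -4.90761460e-02  9.61285512e+01]
```

View pics/w4c.png

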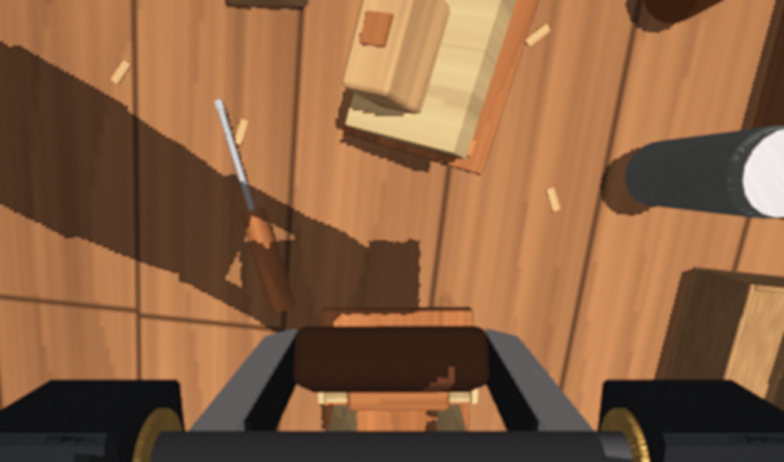

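```bash
python3 - <<'E'
from meas import *
z=load('top0');P=world(z); print('screwdriver end',P[264,382],P[287,321],'rack edges',P[200,378],P[250,380],P[222,376])
z=load('w4');P=world(z);Z=P[...,2]
print(P[235:280:5,280].round(0))
q=P[240:272,222:340].reshape(-1,3); q=q[(q[:,2]>250)]; print(len(q))
c,n=plane(q); 
for _ in range(5):
    k=abs((q-c)@n)<2.5; c,n=plane(q[k])
print(c,n,np.degrees(np.arccos(n[2])),k.sum())
E
```

```text
screwdriver end [ 412.04944594 -250.66574053   22.80952106] [344.53914549 -76.39250874  10.94225913] rack edges [ 597.21420153 -243.08976187   17.26356593] [ 451.63037406 -250.12727452    2.29163507] [ 533.74060913 -240.3004177    -0.84823325]
[[ 509. -167.  309.]
 [ 509. -169.  311.]
 [ 510. -171.  313.]
 [ 510. -174.  313.]
 [ 510. -176.  315.]
 [ 510. -178.  316.]
 [ 510. -180.  317.]
 [ 511. -182.  318.]
 [ 511. -185.  317.]]
3776
[ 510.30485639 -176.00685888  315.04751039] [-0.05117689  0.47319003  0.87947264] 28.421186619400004 3768
```

carry_out(
  deltas=[
    [[0.7,0,2.5],0,0],
    [[0.7,0,3.0],0,0],
    [[0.6,0,3.0],0,0],
    [[0,0,3.0],0,0],
    [[0,0,3.0],0,0],
    [[0,0,3.0],0,0],
    [[0,0,2.5],0,0],
    [[0,0,0.5],0,0],
    [[0,0,0],0,0],
    [[0,0,0],0,0],
  ],
)

```text
clock: 7.4
eef_pos: [509.2, -159.9, 116.2]
eef_rot: [3.14, 0.001, 1.68]
wrist_force: [0.1, 1.0, -2.4]
finger_gap: 69.4
```

carry_out(
  deltas=[
    [[0,0,0],0,0],
    [[0,0,0],0,0],
    [[0,0,0],0,0],
    [[0,0,0],0,0],
  ],
  grip_force=10,
)

```text
clock: 7.73
eef_pos: [508.8, -160.3, 115.5]
eef_rot: [3.141, 0.001, 1.678]
wrist_force: [0.6, 0.3, -3.3]
finger_gap: 69.8
```

```bash
cat >> meas.py <<'E'
def bartilt(tag,lo,box=(240,222,272,340)):
    z=load(tag);P=world(z); q=P[box[0]:box[2],box[1]:box[3]].reshape(-1,3); s=manip.read_state()['eef_pos'][2]; q=q[(q[:,2]>s+lo)&(q[:,2]<s+30)]
    c,n=plane(q)
    for _ in range(8):
        k=abs((q-c)@n)<2.5; c,n=plane(q[k])
    print('pos',c.round(1),'n',n.round(3),'tilt',np.degrees(np.arccos(n[2])).round(1),k.sum(),'tcp',manip.read_state()['eef_pos'].round(1))
E
python3 - <<'E'
from meas import *
snap('wrist','w5'); bartilt('w5',-40); crop('w5',100,150,460,330,2.2,'w5c')
E
```

```text
pos [ 508.5 -155.6  111.6] n [-0.055  0.475  0.879] tilt 28.5 3753 tcp [ 508.8 -160.3  115.3]
```

View pics/w5c.png

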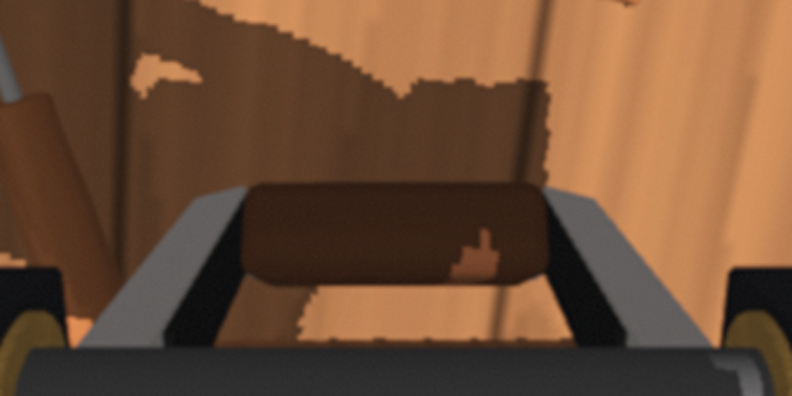

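Easing the grip to 10 N left the tilt at 28.5°, so I'll pivot it upright by pressing the blade's edge on the bench.

carry_out(
  deltas=[
    [[0,0,0.6],0,0],
    [[0,0,0.6],0,0],
    [[0,0,0.2],0,0],
    [[0,0,0.1],0,0],
    [[0,0,0],0,0],
  ],
)

```text
clock: 8.2
eef_pos: [509.0, -159.8, 99.9]
eef_rot: [3.141, -0.001, 1.678]
wrist_force: [0.4, 4.9, 6.8]
finger_gap: 69.9
```

carry_out(
  deltas=[
    [[-0.35,0,-0.15],0,0],
    [[-0.35,0,-0.17],0,0],
    [[-0.4,0,-0.16],0,0],
    [[-0.4,0,-0.15],0,0],
    [[0,0,0],0,0],
  ],
)

```text
clock: 8.62
eef_pos: [510.3, -176.0, 106.2]
eef_rot: [3.141, 0.0, 1.677]
wrist_force: [-0.3, -0.6, -1.9]
finger_gap: 69.8
```

```bash
python3 - <<'E'
from meas import *
print(manip.read_state()['wrist_force'])
snap('wrist','w6'); bartilt('w6',-40)
E
```

```text
[-0.3212648  -0.58074951 -1.85974915]
pos [ 509.9 -170.5  104.2] n [-0.046  0.44   0.897] tilt 26.3 3718 tcp [ 510.2 -175.7  106. ]
```

Pressing down made the edge slide, because the normal force works against straightening. I'll push the blade's bottom sideways against the 16 mm base edge of the fixed rack instead.

carry_out(
  deltas=[
    [[0,0,-0.3],0,0],
    [[-0.6,0,-0.2],0,0],
    [[-0.6,0,0],0,0],
    [[-0.4,0,0],0,0],
    [[0,0,0],0,0],
  ],
  grip_force=10,
)

```text
clock: 9.08
eef_pos: [512.0, -191.9, 111.0]
eef_rot: [3.141, 0.0, 1.677]
wrist_force: [0.4, -0.2, -1.7]
finger_gap: 70.0
```

carry_out(
  deltas=[
    [[-0.5,0,-0.1],0,0],
    [[-0.5,0,-0.1],0,0],
    [[-0.5,0,-0.1],0,0],
    [[0,0,0],0,0],
  ],
)

```text
clock: 9.42
eef_pos: [513.7, -206.9, 114.3]
eef_rot: [3.141, 0.0, 1.678]
wrist_force: [-0.3, -0.4, -2.8]
finger_gap: 70.2
```

```bash
python3 - <<'E'
from meas import *
print(manip.read_state()['wrist_force'])
snap('wrist','w7'); bartilt('w7',-40);snap('scene','s7'); crop('s7',120,180,300,380,3,'s7c')
E
```

```text
[-0.2818031  -0.40550672 -2.7778004 ]
pos [ 513.2 -201.4  112.5] n [-0.034  0.312  0.95 ] tilt 18.3 3755 tcp [ 513.6 -206.5  114.1]
```

View pics/s7c.png

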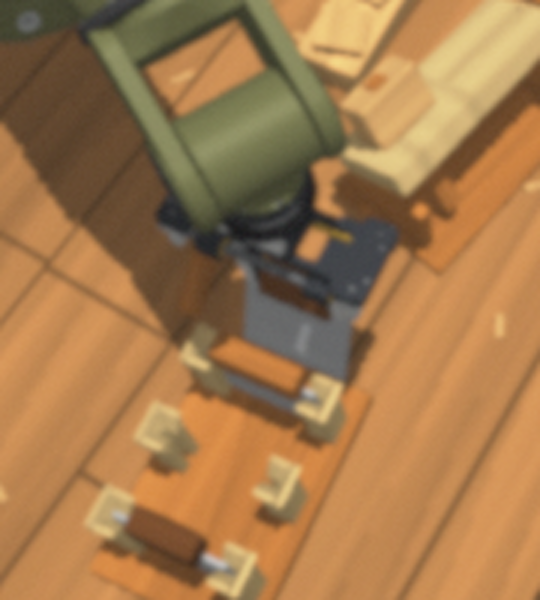

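It's working: the tilt is down to 18.3°, with the blade's bottom against the rack base. I'll continue.

carry_out(
  deltas=[
    [[-0.5,0,-0.14],0,0],
    [[-0.5,0,-0.13],0,0],
    [[-0.5,0,-0.11],0,0],
    [[-0.5,0,-0.08],0,0],
    [[-0.5,0,-0.05],0,0],
    [[0,0,0],0,0],
  ],
)

```text
clock: 10.02
eef_pos: [516.3, -231.8, 119.2]
eef_rot: [3.141, 0.0, 1.678]
wrist_force: [-0.2, 1.4, -3.3]
finger_gap: 69.6
```

```bash
python3 - <<'E'
from meas import *
print(manip.read_state()['wrist_force'])
snap('wrist','w8'); bartilt('w8',-40)
E
```

```text
[-0.23074038  1.41950758 -3.30155393]
pos [ 515.8 -226.2  117.8] n [-0.011  0.107  0.994] tilt 6.2 3763 tcp [ 516.2 -231.4  119.1]
```

carry_out(
  deltas=[
    [[-0.5,0,-0.04],0,0],
    [[-0.6,0,-0.02],0,0],
    [[0,0,0],0,0],
    [[0,0,0],0,0],
  ],
)

```text
clock: 10.4
eef_pos: [517.4, -242.1, 119.7]
eef_rot: [-3.142, 0.0, 1.678]
wrist_force: [-0.0, 0.3, -2.3]
finger_gap: 69.8
```

```bash
python3 - <<'E'
from meas import *
print(manip.read_state()['wrist_force'])
snap('wrist','w9'); bartilt('w9',-40); crop('w9',100,130,460,330,2.2,'w9c')
E
```

```text
[-0.01044026  0.34362218 -2.28985055]
pos [ 516.9 -236.4  118.4] n [-0.001  0.016  1.   ] tilt 0.9 3767 tcp [ 517.3 -241.9  119.7]
```

View pics/w9c.png

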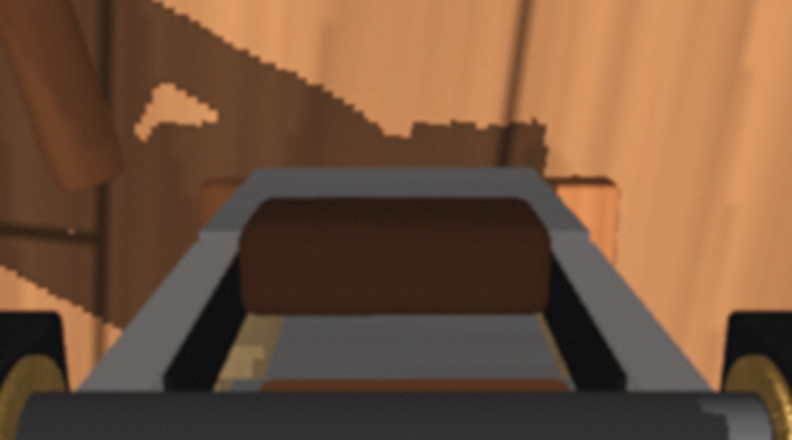

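```bash
cat >> meas.py <<'E'
def topface(tag,h,band=3,box=(200,180,300,380)):
    # extents of points at height h+-band in tool axes rel. TCP
    s=manip.read_state(); z=load(tag);P=world(z)[box[0]:box[2],box[1]:box[3]].reshape(-1,3); q=P[abs(P[:,2]-h)<band]-s['eef_pos']
    a=s['eef_rot'][2]; tx=q[:,:2]@[np.cos(a),np.sin(a)]; ty=q[:,:2]@[np.sin(a),-np.cos(a)]
    print('tx',np.percentile(tx,[0,1,5,50,95,99,100]).round(1),'ty',np.percentile(ty,[0,1,5,50,95,99,100]).round(1),len(q))
E
python3 - <<'E'
from meas import *
topface('w9',118.4)
from plan import *
a=plan(517,-242,270,96.1,n=5,grip=0)
plan(545,-450,270,96.1,n=8,start=a,grip=0)
E
```

```text
tx [-7.8 -3.7 -2.5  7.4 15.8 16.6 17.2] ty [-47.1 -40.9 -33.1  -0.6  32.2  39.1  46.4] 6019
5 [[[-0,-0.01,-3.01],0,0],[[-0,-0.01,-3.01],0,0],[[-0,-0.01,-3],0,0],[[-0,-0,-3.01],0,0],[[-0.01,-0.01,-3],0,0]]
end [ 517. -242.  270.] 96.1
8 [[[-2.62,0.07,-0],0,0],[[-2.62,0.07,-0],0,0],[[-2.62,0.07,-0],0,0],[[-2.62,0.07,-0],0,0],[[-2.62,0.07,-0],0,0],[[-2.63,0.07,-0],0,0],[[-2.62,0.07,-0],0,0],[[-2.63,0.07,-0],0,0]]
end [ 545. -450.  270.] 96.1
```

carry_out(
  deltas=[
    [[0,0,0],0,0],
    [[0,0,-0.5],0,0],
    [[0,0,-2.5],0,0],
    [[0,0,-3],0,0],
    [[0,0,-3],0,0],
    [[0,0,-3],0,0],
    [[0,0,-3],0,0],
    [[-2.62,0.07,0],0,0],
    [[-2.62,0.07,0],0,0],
    [[-2.62,0.07,0],0,0],
    [[-2.62,0.07,0],0,0],
    [[-2.62,0.07,0],0,0],
    [[-2.62,0.07,0],0,0],
    [[-2.62,0.07,0],0,0],
    [[-2.62,0.07,0],0,0],
    [[0,0,0],0,0],
    [[0,0,0],0,0],
  ],
  grip_force=20,
)

```text
clock: 11.87
eef_pos: [545.1, -450.3, 269.0]
eef_rot: [-3.141, -0.001, 1.677]
wrist_force: [0.4, 0.6, -1.5]
finger_gap: 69.7
```

```bash
python3 - <<'E'
from meas import *
s=manip.read_state();print(s['eef_pos'],np.degrees(s['eef_rot'][2]))
snap('wrist','w10'); bartilt('w10',-20,(245,235,270,325)); 
z=load('w10');P=world(z)
q=P[225:300,235:325].reshape(-1,3); q=q[q[:,2]>240]; q=q-s['eef_pos']; a=s['eef_rot'][2]
tx=q[:,:2]@[np.cos(a),np.sin(a)]; print(np.percentile(tx,[0,1,5,50,95,99,100]),len(q))
E
```

```text
[ 545.10498004 -450.28981292  268.995931  ] 96.08104265003276
pos [ 544.2 -445.4  267.8] n [-0.     0.014  1.   ] tilt 0.8 2244 tcp [ 545.4 -449.3  269.5]
[-3.80749249 -3.24040353 -2.02402354  9.32059691 17.12806072 17.42987337
 67.46005484] 4330
```

View pics/w10.png

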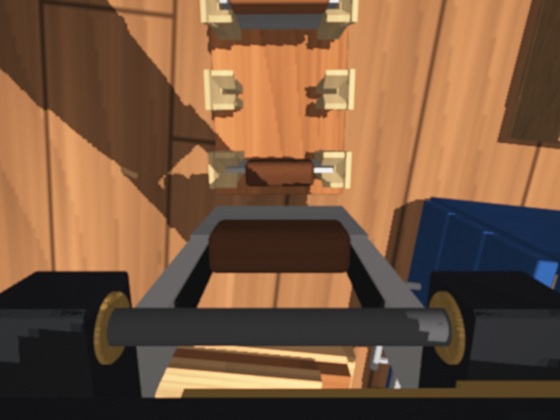

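The wrist view shows the empty guide posts at (222,90) and (337,90), stored scraper b at (280,172), and the held bar at (280,245).

```bash
python3 - <<'E'
from meas import *
crop('w10',195,60,365,195,4.6,'w10c')
E
```

```text
(no output)
```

View pics/w10c.png

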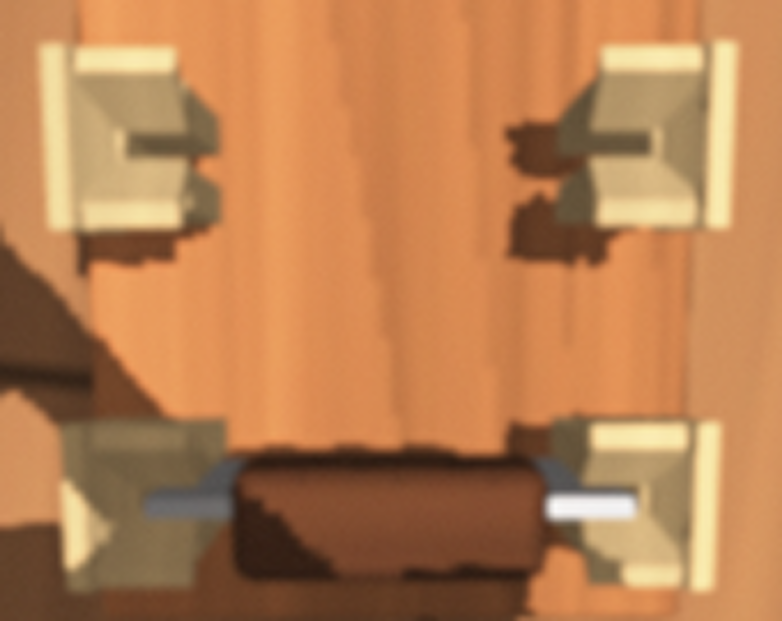

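```bash
python3 - <<'E'
from meas import *
z=load('w10');K=z['mtx'];Rm=rot(z['orientation']);e=z['eye']
def ray(cx,cy,h):
    u,v=195+cx/4.6-0.4,60+cy/4.6-0.4
    d=Rm@np.array([(u-K[0,2])/K[0,0],(v-K[1,2])/K[1,1],1]); return e+d*(h-e[2])/d[2]
L,Rr=ray(125,143,84),ray(652,142,84); print(L.round(1),Rr.round(1),np.linalg.norm(L-Rr),((L+Rr)/2).round(1),np.degrees(np.arctan2(*(L-Rr)[1::-1])))
c=[ray(*p,101) for p in [(40,42),(48,230),(738,40),(730,228)]]; print(np.round(c,1),np.mean(c,0).round(1))
# inner edges of posts: flare rim front/back
c=[ray(*p,101) for p in [(176,42),(182,230),(602,42),(597,228)]]; print(np.round(c,1),np.mean(c,0).round(1))
# stored b blade ends, z=16+80=96
c=[ray(*p,96) for p in [(145,503),(637,505)]]; print(np.round(c,1),np.mean(c,0).round(1), np.degrees(np.arctan2(*(c[0]-c[1])[1::-1])))
P=world(z);q=P[70:112,195:365].reshape(-1,3)
t=q[(q[:,2]>97)&(q[:,2]<106)]; r=cv2.minAreaRect(t[:,:2].astype(np.float32)); print(r,t.mean(0),len(t))
E
```

```text
[ 480.8 -358.4   84. ] [ 587.4 -346.8   84. ] 107.21585811491697 [ 534.1 -352.6   84. ] -173.82189313279443
[[ 466.2 -343.   101. ]
 [ 469.7 -377.4  101. ]
 [ 598.5 -328.6  101. ]
 [ 602.4 -362.9  101. ]] [ 534.2 -353.   101. ]
[[ 492.  -340.3  101. ]
 [ 495.8 -374.6  101. ]
 [ 572.8 -331.7  101. ]
 [ 576.5 -365.6  101. ]] [ 534.3 -353.   101. ]
[[ 491.7 -429.5   96. ]
 [ 592.8 -419.1   96. ]] [ 542.2 -424.3   96. ] -174.15303343471803
((534.5061645507812, -352.6943054199219), (133.6332550048828, 33.528465270996094), 6.456320285797119) [ 533.90058322 -352.45091854   99.81146578] 1278
```

```bash
python3 - <<'E'
from plan import *
a=plan(534.9,-359.1,270,96.15,n=4,grip=0)
plan(534.9,-359.1,222,96.15,n=3,start=a,grip=0)
E
```

```text
4 [[[2.27,-0.02,-0.01],-0,0],[[2.27,-0.02,-0.01],-0,0],[[2.27,-0.02,-0.01],-0,0],[[2.28,-0.02,-0.02],-0,0]]
end [ 534.8 -359.1  270. ] 96.1
3 [[[-0,0,1.6],-0,0],[[-0,0,1.6],-0,0],[[-0,0,1.6],-0,0]]
end [ 534.8 -359.1  222. ] 96.1
```

carry_out(
  deltas=[
    [[2.27,-0.02,0],0,0],
    [[2.27,-0.02,0],0,0],
    [[2.27,-0.02,0],0,0],
    [[2.28,-0.02,0],0,0],
    [[0,0,1.6],0,0],
    [[0,0,1.6],0,0],
    [[0,0,1.6],0,0],
    [[0,0,0],0,0],
    [[0,0,0],0,0],
    [[0,0,0],0,0],
  ],
)

```text
clock: 12.75
eef_pos: [535.2, -359.0, 223.3]
eef_rot: [3.14, 0.001, 1.679]
wrist_force: [-1.2, -0.6, -2.5]
finger_gap: 70.1
```

```bash
python3 - <<'E'
from meas import *
s=manip.read_state();print(s['eef_pos'],np.degrees(s['eef_rot'][2]))
snap('wrist','w11');snap('scene','s11'); crop('s11',110,200,300,400,3,'s11c');crop('w11',150,140,410,330,3,'w11c')
E
```

```text
[ 535.20686306 -358.9565634   223.29520797] 96.17985917616807
```

View pics/s11c.png

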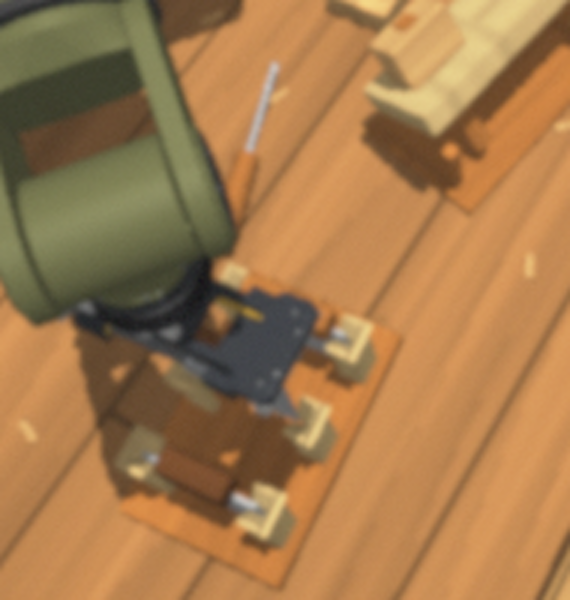

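View pics/w11c.png

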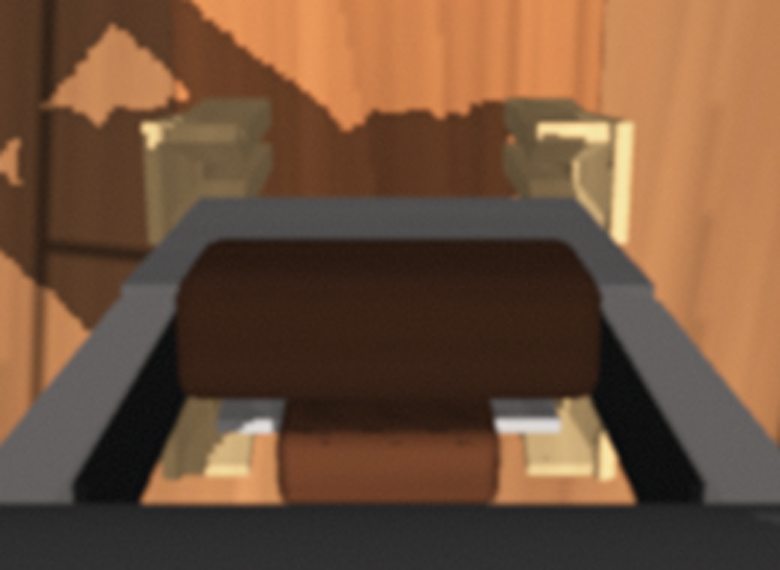

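The bar (180–600) is centred on the posts (145–632), and the blade's bottom is just above the mouth. I'll descend slowly.

carry_out(
  deltas=[
    [[0,0,0.6],0,0],
    [[0,0,0.6],0,0],
    [[0,0,0.6],0,0],
    [[0,0,0.6],0,0],
    [[0,0,0],0,0],
  ],
)

```text
clock: 13.27
eef_pos: [534.5, -358.8, 195.9]
eef_rot: [-3.14, -0.002, 1.678]
wrist_force: [-0.5, -0.1, -2.3]
finger_gap: 69.9
```

carry_out(
  deltas=[
    [[0,0,0.6],0,0],
    [[0,0,0.6],0,0],
    [[0,0,0],0,0],
  ],
)

```text
clock: 13.52
eef_pos: [534.6, -359.0, 184.2]
eef_rot: [-3.14, -0.001, 1.678]
wrist_force: [-0.7, 1.1, -2.8]
finger_gap: 70.0
```

carry_out(
  deltas=[
    [[0,0,0.8],0,0],
    [[0,0,0.8],0,0],
    [[0,0,0.8],0,0],
    [[0,0,0.8],0,0],
    [[0,0,0.8],0,0],
    [[0,0,0.5],0,0],
    [[0,0,0],0,0],
  ],
)

```text
clock: 14.1
eef_pos: [534.5, -359.1, 139.1]
eef_rot: [-3.14, -0.001, 1.678]
wrist_force: [-0.0, 0.7, -2.5]
finger_gap: 69.8
```

carry_out(
  deltas=[
    [[0,0,0.3],0,0],
    [[0,0,0.2],0,0],
    [[0,0,0.2],0,0],
    [[0,0,0],0,0],
  ],
)

```text
clock: 14.43
eef_pos: [534.8, -359.3, 133.5]
eef_rot: [-3.141, -0.0, 1.678]
wrist_force: [0.8, -0.1, -2.4]
finger_gap: 69.9
```

carry_out(
  deltas=[
    [[0,0,0.2],0,0],
    [[0,0,0.1],0,0],
    [[0,0,0],0,0],
  ],
)

```text
clock: 14.68
eef_pos: [534.8, -359.2, 130.5]
eef_rot: [-3.141, -0.0, 1.678]
wrist_force: [0.0, -0.5, -2.5]
finger_gap: 69.9
```

carry_out(
  deltas=[
    [[0,0,0.1],0,0],
    [[0,0,0.1],0,0],
    [[0,0,0],0,0],
  ],
)

```text
clock: 14.93
eef_pos: [535.0, -359.4, 129.4]
eef_rot: [3.141, 0.001, 1.678]
wrist_force: [-2.1, 1.2, 3.7]
finger_gap: 69.8
```

Contact at the expected seat height (+6 N). I'll release with a small opening first.

carry_out(
  deltas=[
    [[0,0,0],0,0.82],
    [[0,0,0],0,0.85],
    [[0,0,0],0,0.85],
    [[0,0,0],0,0.9],
    [[0,0,0],0,0.9],
  ],
)

```text
clock: 15.35
eef_pos: [534.9, -359.2, 128.7]
eef_rot: [3.142, 0.0, 1.678]
wrist_force: [-0.5, -0.0, -0.2]
finger_gap: 84.4
```

```bash
python3 - <<'E'
from meas import *
s=manip.read_state();print(s['eef_pos'],s['wrist_force'],s['finger_gap'])
snap('wrist','w12'); bartilt('w12',-20,(235,230,270,330)); crop('w12',130,130,430,330,2.6,'w12c')
E
```

```text
[ 534.93141268 -359.2355595   128.70391545] [-0.48638636 -0.00963714 -0.23022783] 84.37832354624499
pos [ 533.7 -351.6  128.1] n [-0.006  0.041  0.999] tilt 2.4 3488 tcp [ 534.9 -359.2  128.7]
```

View pics/w12c.png

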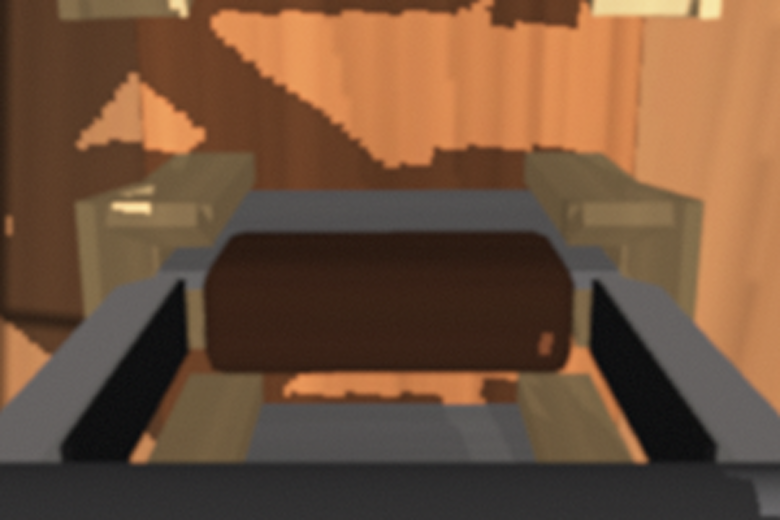

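Scraper seated: bar centre 112 mm up (96 mm above the floor), tilt 2.4°, and fingers clear. Now the mallet.

```bash
python3 - <<'E'
from plan import *
a=plan(534.9,-359.2,270,96.15,n=5)
a=plan(496.1,-32.4,270,169.8,n=13,start=a)
a=plan(496.1,-32.4,149.5,169.8,n=5,start=a)
E
```

```text
5 [[[0,0,-2.83],0,1],[[0,0,-2.82],0,1],[[0,0,-2.83],0,1],[[0,0,-2.82],0,1],[[0,0,-2.83],0,1]]
end [ 534.9 -359.2  270. ] 96.2
13 [[[2.53,-0.03,0],-5.7,1],[[2.52,0.22,0],-5.7,1],[[2.49,0.47,0],-5.7,1],[[2.43,0.72,0],-5.7,1],[[2.34,0.96,0],-5.6,1],[[2.24,1.18,0],-5.7,1],[[2.11,1.4,0],-5.6,1],[[1.97,1.6,0],-5.7,1],[[1.8,1.78,0],-5.6,1],[[1.61,1.95,0],-5.7,1],[[1.41,2.1,0],-5.6,1],[[1.2,2.23,0],-5.7,1],[[0.97,2.34,0],-5.6,1]]
end [496.2 -32.4 270. ] 169.8
5 [[[0,-0,2.41],-0,1],[[0,-0,2.41],-0,1],[[0,-0,2.41],-0,1],[[0,-0,2.41],-0,1],[[0,-0,2.41],-0,1]]
end [496.2 -32.4 149.5] 169.8
```

carry_out(
  deltas=[
    [[0,0,-1],0,0.92],
    [[0,0,-3.0],0,0.92],
    [[0,0,-3.4],0,1],
    [[0,0,-3.4],0,1],
    [[0,0,-3.3],0,1],
    [[2.53,-0.03,0],-5.7,1],
    [[2.52,0.22,0],-5.7,1],
    [[2.49,0.47,0],-5.7,1],
    [[2.43,0.72,0],-5.7,1],
    [[2.34,0.96,0],-5.6,1],
    [[2.24,1.18,0],-5.7,1],
    [[2.11,1.4,0],-5.6,1],
    [[1.97,1.6,0],-5.7,1],
    [[1.8,1.78,0],-5.6,1],
    [[1.61,1.95,0],-5.7,1],
    [[1.41,2.1,0],-5.6,1],
    [[1.2,2.23,0],-5.7,1],
    [[0.97,2.34,0],-5.6,1],
  ],
)

```text
clock: 16.9
eef_pos: [495.8, -31.2, 270.7]
eef_rot: [3.142, 0.001, 2.968]
wrist_force: [0.1, -0.0, 0.6]
finger_gap: 94.0
```

carry_out(
  deltas=[
    [[0,0,2.4],0,1],
    [[0,0,2.4],0,1],
    [[0,0,2.4],0,1],
    [[0,0,2.0],0,1],
    [[0,0,0],0,1],
    [[0,0,0],0,1],
  ],
)

```text
clock: 17.4
eef_pos: [496.2, -32.4, 178.4]
eef_rot: [-3.142, -0.0, 2.963]
wrist_force: [0.5, 0.6, 0.6]
finger_gap: 93.8
```

```bash
python3 - <<'E'
from meas import *
s=manip.read_state();print(s['eef_pos'],np.degrees(s['eef_rot'][2]),s['wrist_force'])
snap('wrist','w13'); crop('w13',130,130,430,330,2.6,'w13c'); snap('top','t13'); crop('t13',365,180,475,260,6,'t13c')
E
```

```text
[496.16336851 -32.38052623 178.3656984 ] 169.7528600336034 [0.54458877 0.60515514 0.57322193]
```

View pics/w13c.png

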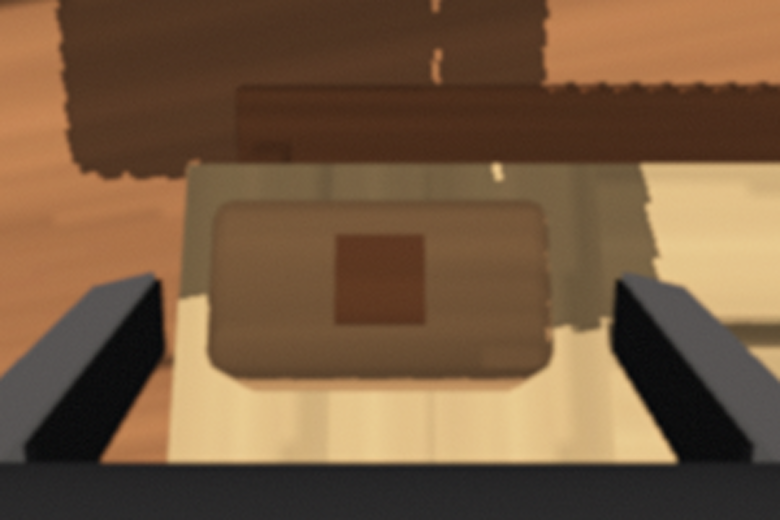

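View pics/t13c.png

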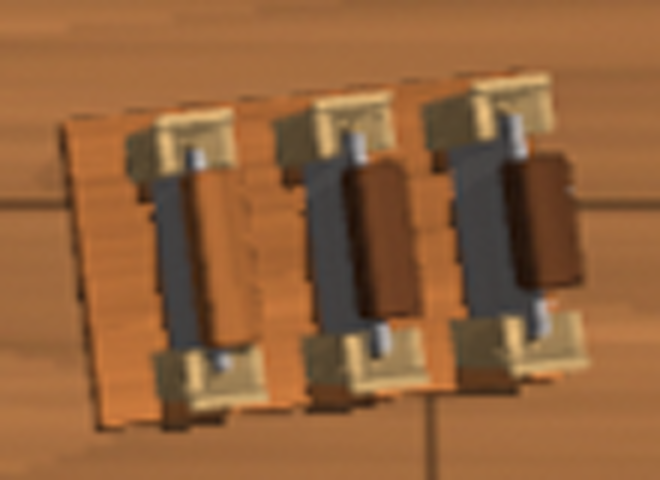

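The scraper stands in the middle guides at (385,240) in the top crop. The mallet head at (380,290) in the wrist crop is centred between the fingers (160 and 615), so I'll go down and grip.

carry_out(
  deltas=[
    [[0,0,1.0],0,1],
    [[0,0,1.0],0,1],
    [[0,0,0.8],0,1],
    [[0,0,0],0,1],
    [[0,0,0],0,0],
    [[0,0,0],0,0],
    [[0,0,0],0,0],
    [[0,0,0],0,0],
    [[0,0,0],0,0],
    [[0,0,0],0,0],
  ],
  grip_force=25,
)

```text
clock: 18.33
eef_pos: [496.3, -32.5, 150.1]
eef_rot: [-3.142, 0.001, 2.963]
wrist_force: [1.1, -0.3, 1.6]
finger_gap: 70.4
```

carry_out(
  deltas=[
    [[0.25,0,-0.43],0,0],
    [[0.25,0,-0.43],0,0],
    [[0.25,0,-0.43],0,0],
    [[0.25,0,-0.43],0,0],
    [[0,0,0],0,0],
  ],
)

```text
clock: 18.75
eef_pos: [486.0, -30.5, 168.0]
eef_rot: [3.142, 0.001, 2.963]
wrist_force: [2.0, 0.2, 2.1]
finger_gap: 69.9
```

carry_out(
  deltas=[
    [[0.35,0,-0.61],0,0],
    [[0.35,0,-0.61],0,0],
    [[0.35,0,-0.61],0,0],
    [[0.35,0,-0.61],0,0],
    [[0.35,0,-0.61],0,0],
    [[0.35,0,-0.61],0,0],
    [[0.35,0,-0.61],0,0],
    [[0.35,0,-0.61],0,0],
    [[0,0,0],0,0],
  ],
)

```text
clock: 19.5
eef_pos: [458.3, -25.5, 216.9]
eef_rot: [3.142, 0.001, 2.963]
wrist_force: [-0.4, -0.3, -1.7]
finger_gap: 69.9
```

carry_out(
  deltas=[
    [[0.35,0,-0.61],0,0],
    [[0.35,0,-0.61],0,0],
    [[0.35,0,-0.61],0,0],
    [[0.35,0,-0.61],0,0],
    [[0.35,0,-0.61],0,0],
    [[0.35,0,-0.61],0,0],
    [[0.35,0,-0.61],0,0],
    [[0,0,0],0,0],
    [[0,0,0],0,0],
  ],
)

```text
clock: 20.25
eef_pos: [434.6, -21.2, 258.7]
eef_rot: [3.142, 0.001, 2.963]
wrist_force: [0.1, -0.2, -2.1]
finger_gap: 69.7
```

```bash
python3 - <<'E'
from meas import *
snap('wrist','w14');snap('scene','s14'); crop('w14',130,130,430,330,2.6,'w14c'); crop('s14',170,60,340,260,3,'s14c')
bartilt('w14',-25,(210,235,260,325))
E
```

```text
pos [417.4 -17.8 267.2] n [-0.592  0.107  0.799] tilt 37.0 3541 tcp [434.6 -21.3 258.2]
```

View pics/w14c.png

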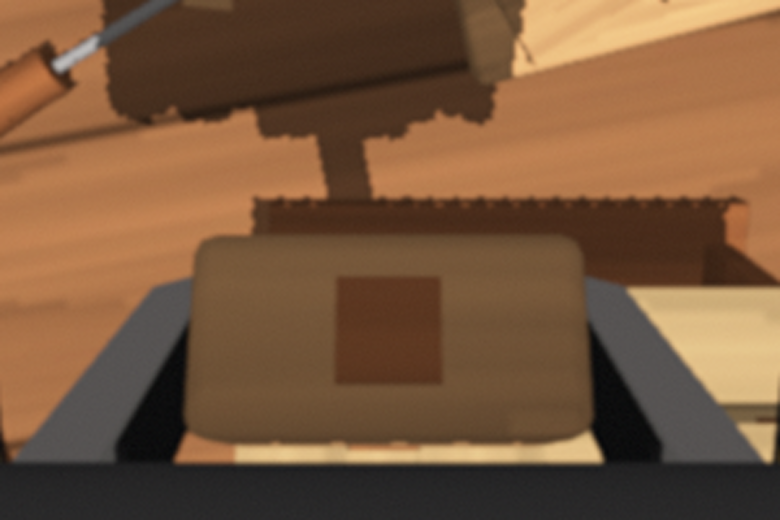

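View pics/s14c.png

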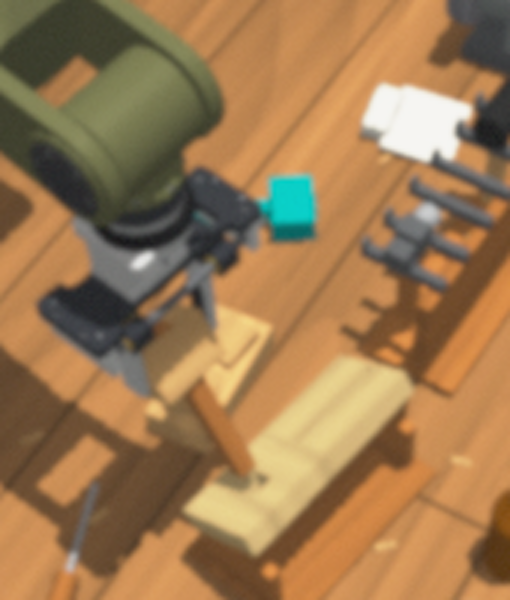

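The mallet is out, tilted 37°. The handle tip is about 20 mm above the deck, and step 3's distance is passed. I'll straighten it by pushing the lower handle against the fixed caddy deck's front edge, as I did with the scraper.

carry_out(
  deltas=[
    [[1.5,0,-0.3],0,0],
    [[2.1,0,0],0,0],
    [[2.1,0,0],0,0],
    [[0,0,1.5],0,0],
    [[0,0,2.0],0,0],
    [[0,0,1.6],0,0],
    [[0,0,1.0],0,0],
    [[0,0,0],0,0],
    [[0,0,0],0,0],
  ],
  grip_force=12,
)

```text
clock: 21.1
eef_pos: [378.5, -11.1, 200.3]
eef_rot: [-3.142, -0.001, 2.963]
wrist_force: [0.3, 0.8, -0.6]
finger_gap: 69.7
```

carry_out(
  deltas=[
    [[-0.6,0,0],0,0],
    [[-0.6,0,0],0,0],
    [[-0.6,0,-0.4],0,0],
    [[-0.6,0,-0.5],0,0],
    [[0,0,0],0,0],
  ],
)

```text
clock: 21.52
eef_pos: [403.5, -15.7, 210.6]
eef_rot: [3.142, 0.001, 2.963]
wrist_force: [0.5, -1.0, -1.3]
finger_gap: 70.1
```

```bash
python3 - <<'E'
from meas import *
print(manip.read_state()['wrist_force'])
snap('wrist','w15');snap('scene','s15'); crop('s15',170,60,340,260,3,'s15c')
bartilt('w15',-25,(210,235,260,325))
E
```

```text
[ 0.53386936 -0.96281904 -1.32667758]
pos [386.3 -12.2 219.1] n [-0.586  0.107  0.803] tilt 36.6 3540 tcp [402.4 -15.4 209.7]
```

View pics/s15c.png

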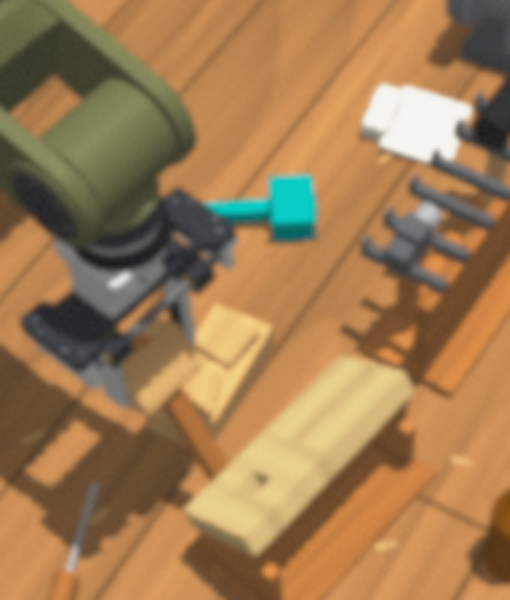

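carry_out(
  deltas=[
    [[0.1,0,0.7],0,0],
    [[-0.5,0,-0.2],0,0],
    [[-0.6,0,-0.4],0,0],
    [[-0.6,0,-0.4],0,0],
    [[-0.6,0,-0.3],0,0],
    [[0,0,0],0,0],
  ],
)

```text
clock: 22.12
eef_pos: [425.1, -19.5, 216.2]
eef_rot: [3.142, 0.001, 2.963]
wrist_force: [-0.6, -0.1, -1.1]
finger_gap: 70.1
```

```bash
python3 - <<'E'
from meas import *
print(manip.read_state()['wrist_force'])
snap('wrist','w16');bartilt('w16',-25,(210,235,260,325))
E
```

```text
[-0.57078897 -0.0922121  -1.14966681]
pos [407.2 -16.  226.3] n [-0.474  0.087  0.876] tilt 28.8 3566 tcp [424.5 -19.5 215.8]
```

carry_out(
  deltas=[
    [[-0.6,0,-0.3],0,0],
    [[-0.6,0,-0.3],0,0],
    [[-0.6,0,-0.2],0,0],
    [[-0.6,0,-0.2],0,0],
    [[-0.6,0,-0.2],0,0],
    [[-0.6,0,-0.1],0,0],
    [[0,0,0],0,0],
  ],
)

```text
clock: 22.75
eef_pos: [460.3, -25.9, 228.6]
eef_rot: [3.142, 0.0, 2.963]
wrist_force: [0.4, -0.4, -1.9]
finger_gap: 69.9
```

```bash
python3 - <<'E'
from meas import *
print(manip.read_state()['wrist_force'])
snap('wrist','w17');bartilt('w17',-25,(210,235,260,325))
E
```

```text
[ 0.42619478 -0.38618893 -1.89145166]
pos [440.9 -21.9 237.6] n [-0.929  0.172  0.327] tilt 70.9 1610 tcp [459.8 -25.8 228.4]
```

```bash
python3 - <<'E'
from meas import *
crop('w17',130,130,430,330,2.6,'w17c')
z=load('w17');P=world(z)
for v in range(195,300,6): print(v,P[v,255].round(0),P[v,310].round(0))
E
```

```text
195 [464. -53.   9.] [474.   6.   9.]
201 [470. -55.   9.] [481.   5.   8.]
207 [436. -35. 195.] [441.  -5. 195.]
213 [434. -33. 216.] [439.  -6. 216.]
219 [433. -32. 234.] [437.  -7. 234.]
225 [434. -32. 241.] [438.  -8. 241.]
231 [436. -32. 241.] [440.  -8. 241.]
237 [438. -32. 242.] [443.  -9. 241.]
243 [441. -33. 242.] [445.  -9. 243.]
249 [444. -33. 243.] [448. -10. 243.]
255 [447. -34. 242.] [451. -10. 243.]
261 [449. -34. 244.] [454. -11. 242.]
267 [452. -35. 243.] [456. -11. 243.]
273 [455. -36. 243.] [458. -12. 244.]
279 [457. -36. 243.] [462. -12. 243.]
285 [460. -37. 244.] [464. -12. 244.]
291 [462. -37. 245.] [467. -13. 244.]
297 [466. -38. 243.] [470. -13. 243.]
```

View pics/w17c.png

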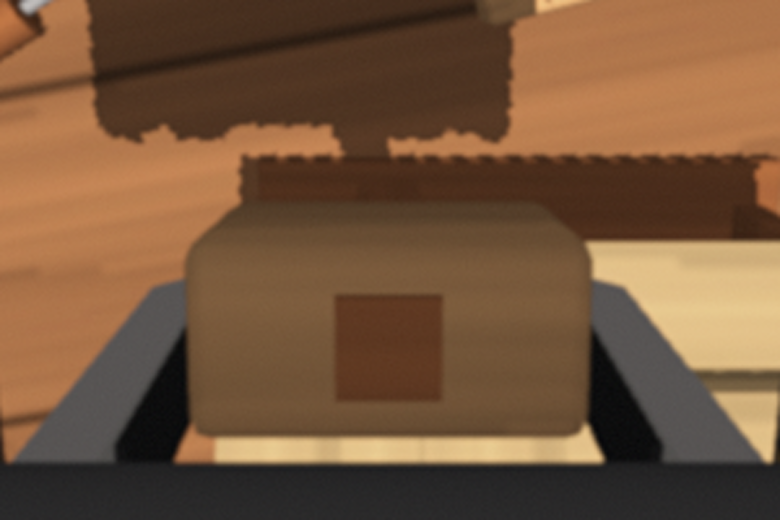

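```bash
python3 - <<'E'
from meas import *
bartilt('w17',5,(228,225,294,335))
E
```

```text
pos [450.7 -23.8 243. ] n [-0.095  0.018  0.995] tilt 5.5 7096 tcp [459.8 -25.8 228.4]
```

carry_out(
  deltas=[
    [[-0.5,0,-0.05],0,0],
    [[-0.6,0,0],0,0],
    [[0,0,0],0,0],
    [[0,0,0],0,0],
  ],
)

```text
clock: 23.13
eef_pos: [470.3, -27.7, 228.9]
eef_rot: [-3.142, 0.0, 2.963]
wrist_force: [0.7, 0.1, -1.7]
finger_gap: 70.0
```

```bash
python3 - <<'E'
from meas import *
print(manip.read_state()['wrist_force'])
snap('wrist','w18');bartilt('w18',5,(228,225,294,335))
s=manip.read_state(); P=world(load('w18'))[200:310,235:325].reshape(-1,3); q=P[P[:,2]>s['eef_pos'][2]+9]-s['eef_pos']; a=s['eef_rot'][2]
tx=q[:,:2]@[np.cos(a),np.sin(a)]; print(np.percentile(tx,[0,1,5,50,95,99,100]).round(1))
P=world(load('w18'))[240:280,150:420].reshape(-1,3); q=P[P[:,2]>s['eef_pos'][2]+11]-s['eef_pos'];
tx=q[:,:2]@[np.sin(a),-np.cos(a)]; print(np.percentile(tx,[0,1,5,50,95,99,100]).round(1))
crop('w18',130,130,430,330,2.6,'w18c')
E
```

```text
[ 0.70976183  0.10869168 -1.69117141]
pos [460.6 -25.6 243.8] n [-0.027  0.005  1.   ] tilt 1.6 7113 tcp [470.2 -27.7 228.9]
[-9.1 -8.  -6.  11.5 26.2 29.2 67.7]
[-46.8 -45.1 -39.4   0.3  40.1  45.9  47.5]
```

View pics/w18c.png

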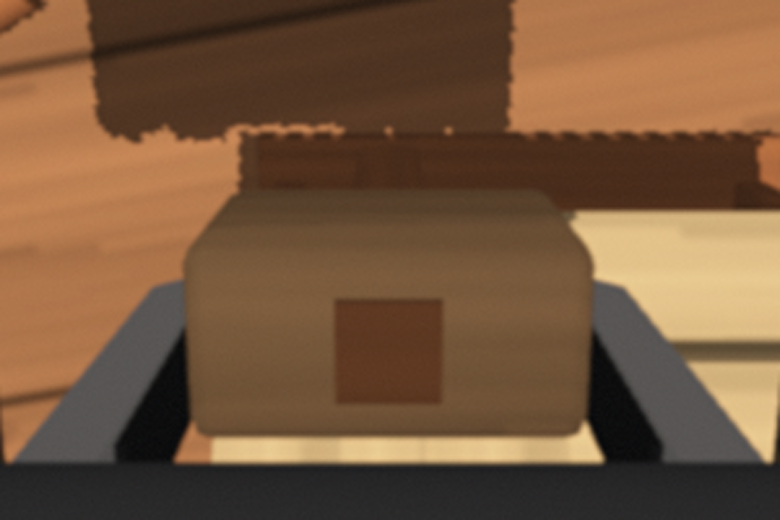

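```bash
python3 - <<'E'
from meas import *
z=load('top0');K=z['mtx'];Rm=rot(z['orientation']);e=z['eye']
def ray(u,v,h):
    d=Rm@np.array([(u-K[0,2])/K[0,0],(v-K[1,2])/K[1,1],1]); return e+d*(h-e[2])/d[2]
# crop c3 : x0=100,y0=180,s=5.5 ; prong tips/back centres
for n,(cx,cy) in dict(Ltip=(315,328),Lback=(328,145),Rtip=(404,333),Rback=(417,148)).items():
    print(n,ray(100+cx/5.5-.4,180+cy/5.5-.4,140).round(1))
E
python3 - <<'E'
from plan import *
a=plan(470.3,-27.7,350,169.8,n=4,grip=0)
E
```

```text
Ltip [482.  368.6 140. ]
Lback [570.4 363.9 140. ]
Rtip [479.7 325.4 140. ]
Rback [569.  320.6 140. ]
4 [[[-0,0,-3.03],-0,0],[[-0,0,-3.03],-0,0],[[-0.01,0,-3.02],-0,0],[[-0,0,-3.03],-0,0]]
end [470.3 -27.7 350. ] 169.8
```

```bash
python3 - <<'E'
from plan import *
plan(598,341,350,177,n=13,grip=0,start=(470.3,-27.7,350,169.8))
E
```

```text
13 [[[-0.46,2.97,0],-0.6,0],[[-0.5,2.96,0],-0.5,0],[[-0.52,2.96,0],-0.6,0],[[-0.55,2.95,0],-0.6,0],[[-0.58,2.94,0],-0.5,0],[[-0.61,2.94,0],-0.6,0],[[-0.64,2.93,0],-0.5,0],[[-0.67,2.93,0],-0.6,0],[[-0.7,2.92,0],-0.5,0],[[-0.72,2.91,0],-0.6,0],[[-0.75,2.9,0],-0.5,0],[[-0.78,2.9,0],-0.6,0],[[-0.8,2.89,0],-0.5,0]]
end [598. 341. 350.] 177.0
```

carry_out(
  deltas=[
    [[0.2,0,-0.3],0,0],
    [[0.2,0,-2.2],0,0],
    [[-0.2,0,-3.2],0,0],
    [[-0.2,0,-3.2],0,0],
    [[0,0,-3.2],0,0],
    [[-0.46,2.97,0],-0.6,0],
    [[-0.5,2.96,0],-0.5,0],
    [[-0.52,2.96,0],-0.6,0],
    [[-0.55,2.95,0],-0.6,0],
    [[-0.58,2.94,0],-0.5,0],
    [[-0.61,2.94,0],-0.6,0],
    [[-0.64,2.93,0],-0.5,0],
    [[-0.67,2.93,0],-0.6,0],
    [[-0.7,2.92,0],-0.5,0],
    [[-0.72,2.91,0],-0.6,0],
    [[-0.75,2.9,0],-0.5,0],
    [[-0.78,2.9,0],-0.6,0],
    [[-0.8,2.89,0],-0.5,0],
    [[0,0,0],0,0],
    [[0,0,0],0,0],
  ],
  grip_force=20,
)

```text
clock: 24.85
eef_pos: [597.9, 342.0, 348.7]
eef_rot: [-3.141, -0.001, 3.09]
wrist_force: [-0.4, 0.4, -1.0]
finger_gap: 69.8
```

```bash
python3 - <<'E'
from meas import *
s=manip.read_state();print(s['eef_pos'],np.degrees(s['eef_rot'][2]))
snap('wrist','w19');bartilt('w19',5,(228,225,294,335)); crop('w19',130,20,430,250,2.6,'w19c')
E
```

```text
[597.87053605 341.95956112 348.71485726] 177.0442239726379
pos [588.1 342.9 363.6] n [-0.025  0.003  1.   ] tilt 1.5 7120 tcp [597.9 340.9 349.6]
```

View pics/w19c.png

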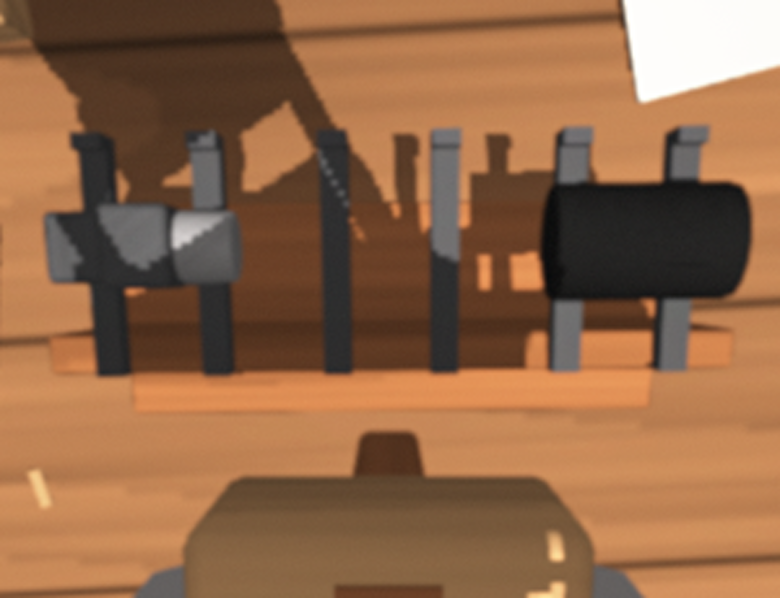

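```bash
python3 - <<'E'
from meas import *
z=load('w19');K=z['mtx'];Rm=rot(z['orientation']);e=z['eye']
def ray(cx,cy,h):
    u,v=130+cx/2.6-.4,20+cy/2.6-.4
    d=Rm@np.array([(u-K[0,2])/K[0,0],(v-K[1,2])/K[1,1],1]); return e+d*(h-e[2])/d[2]
Li=ray(349,260,140);Ri=ray(431,260,140);print(Li,Ri,(Li+Ri)/2,np.linalg.norm(Li-Ri))
for c in [(336,160),(338,370),(446,160),(445,370)]: print(ray(*c,140).round(1))
print('tips top',ray(333,131,148).round(1),ray(446,128,148).round(1))
print('lip rear edges',ray(333,148,148).round(1),ray(445,146,148).round(1))
print('rubber ends',ray(545,240,165).round(1),'hammer end',ray(243,245,165).round(1))
E
```

```text
[524.40077553 330.18756969 140.        ] [526.06198785 362.30243009 140.        ] [525.23138169 346.24499989 140.        ] 32.15779663948328
[487.1 327.5 140. ]
[567.1 323.1 140. ]
[489.3 369.5 140. ]
[569.3 366.2 140. ]
tips top [477.8 327.5 148. ] [479.  369.4 148. ]
lip rear edges [483.8 327.1 148. ] [485.2 368.8 148. ]
rubber ends [521.5 402.9 165. ] hammer end [517.5 293.  165. ]
```

```bash
python3 - <<'E'
from plan import *
a=plan(534.5,346.6,350,177.2,n=3,grip=0)
a=plan(534.5,346.6,312,177.2,n=2,grip=0,start=a)
E
```

```text
3 [[[2.12,0.08,-0.01],-0.1,0],[[2.12,0.08,-0.02],-0.1,0],[[2.12,0.09,-0.01],-0,0]]
end [534.5 346.6 350. ] 177.2
2 [[[0,-0,1.9],-0,0],[[0,-0,1.9],-0,0]]
end [534.5 346.6 312. ] 177.2
```

carry_out(
  deltas=[
    [[2.12,0.08,0],-0.1,0],
    [[2.12,0.08,0],-0.1,0],
    [[2.12,0.09,0],0,0],
    [[0,0,1.9],0,0],
    [[0,0,1.9],0,0],
    [[0,0,0],0,0],
    [[0,0,0],0,0],
  ],
)

```text
clock: 25.48
eef_pos: [534.5, 345.6, 312.6]
eef_rot: [-3.141, -0.0, 3.091]
wrist_force: [-0.1, -0.0, -1.2]
finger_gap: 69.8
```

```bash
python3 - <<'E'
from meas import *
s=manip.read_state();print(s['eef_pos'],np.degrees(s['eef_rot'][2]))
snap('wrist','w20'); crop('w20',100,70,460,330,2.1,'w20c'); snap('scene','s20'); crop('s20',240,20,420,190,4,'s20c')
E
```

```text
[534.4710957  345.62468222 312.5588057 ] 177.09167574701655
```

View pics/w20c.png

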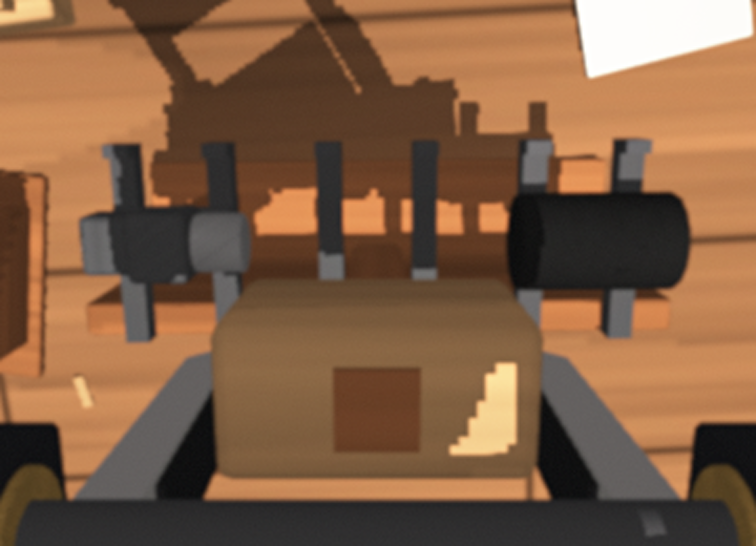

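View pics/s20c.png

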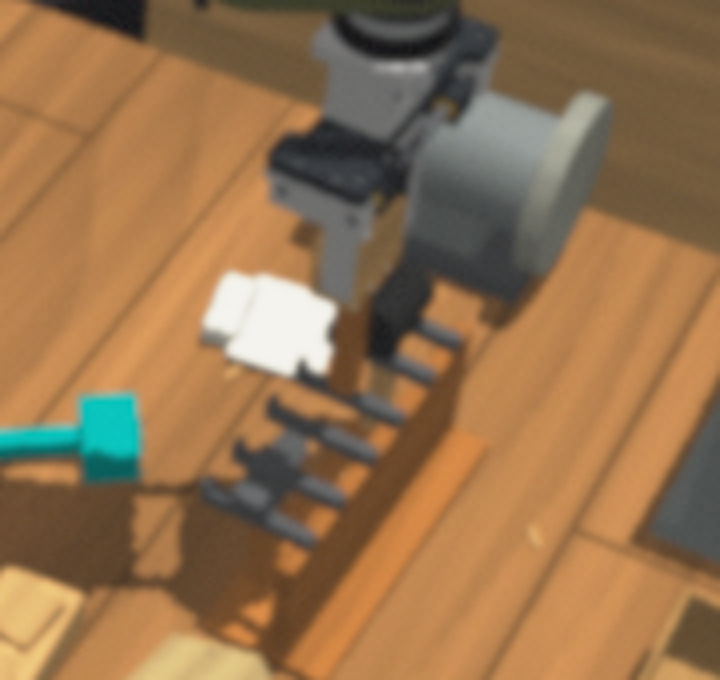

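The head (centre 377) and handle (378,260) line up midway between the middle prongs (330 and 424). Lowering.

carry_out(
  deltas=[
    [[0,0,1.5],0,0],
    [[0,0,1.5],0,0],
    [[0,0,1.5],0,0],
    [[0,0,1.5],0,0],
    [[0,0,0],0,0],
  ],
)

```text
clock: 26.0
eef_pos: [534.4, 346.1, 250.1]
eef_rot: [-3.14, -0.002, 3.091]
wrist_force: [0.1, -0.1, -2.4]
finger_gap: 70.3
```

carry_out(
  deltas=[
    [[0,0,1.5],0,0],
    [[0,0,1.5],0,0],
    [[0,0,1.5],0,0],
    [[0,0,1.2],0,0],
    [[0,0,0.8],0,0],
    [[0,0,0],0,0],
    [[0,0,0],0,0],
  ],
)

```text
clock: 26.58
eef_pos: [534.9, 346.7, 187.7]
eef_rot: [3.141, 0.0, 3.092]
wrist_force: [0.2, -0.1, -1.1]
finger_gap: 69.9
```

```bash
python3 - <<'E'
from meas import *
s=manip.read_state();print(s['eef_pos'],np.degrees(s['eef_rot'][2]),s['wrist_force'])
snap('wrist','w21'); crop('w21',100,70,460,330,2.1,'w21c'); bartilt('w21',5,(228,225,294,335))
E
```

```text
[534.90125409 346.73467297 187.65779092] 177.14815404813706 [ 0.18542675 -0.07405245 -1.14916307]
pos [525.1 347.7 202.5] n [-0.029  0.001  1.   ] tilt 1.7 7106 tcp [535.  346.8 188.1]
```

View pics/w21c.png

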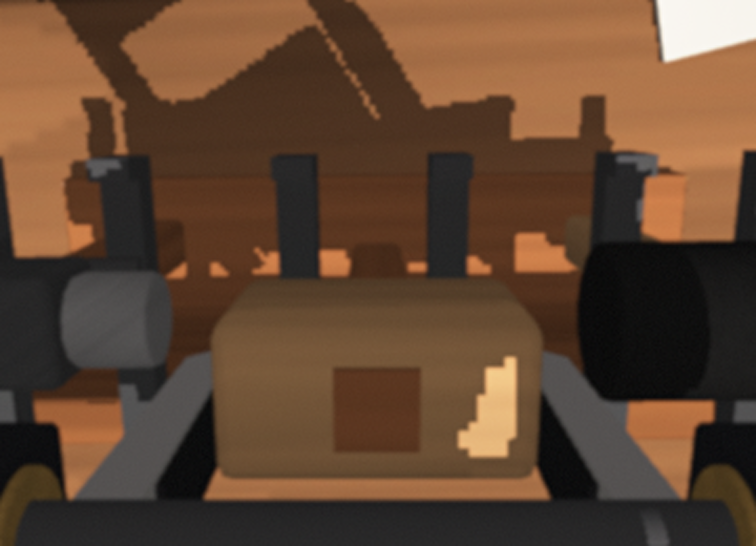

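carry_out(
  deltas=[
    [[0,0,0.5],0,0],
    [[0,0,0.4],0,0],
    [[0,0,0.1],0,0],
    [[0,0,0.1],0,0],
    [[0,0,0],0,0],
  ],
)

```text
clock: 27.05
eef_pos: [534.7, 346.7, 176.1]
eef_rot: [3.142, 0.0, 3.092]
wrist_force: [0.4, -0.0, -1.6]
finger_gap: 69.8
```

carry_out(
  deltas=[
    [[0,0,0.1],0,0],
    [[0,0,0.1],0,0],
    [[0,0,0],0,0],
  ],
)

```text
clock: 27.3
eef_pos: [535.2, 346.7, 175.5]
eef_rot: [3.141, 0.002, 3.092]
wrist_force: [0.5, -1.7, 7.6]
finger_gap: 69.7
```

Contact at the expected height (+9 N). I'll release with a small opening, since the neighbours are close.

carry_out(
  deltas=[
    [[0,0,0],0,0.77],
    [[0,0,0],0,0.79],
    [[0,0,0],0,0.79],
    [[0,0,0],0,0.79],
    [[0,0,0],0,0.79],
  ],
)

```text
clock: 27.72
eef_pos: [534.6, 346.7, 173.8]
eef_rot: [-3.142, -0.0, 3.092]
wrist_force: [-0.2, -0.3, 0.3]
finger_gap: 74.0
```

```bash
python3 - <<'E'
from meas import *
s=manip.read_state();print(s['eef_pos'],s['wrist_force'],s['finger_gap'])
snap('wrist','w22'); crop('w22',100,70,460,330,2.1,'w22c'); bartilt('w22',5,(228,225,294,335))
E
```

```text
[534.60569678 346.67600316 173.82343182] [-0.20830756 -0.25074681  0.33427155] 73.98696645887449
pos [524.  347.7 190.6] n [-0.036  0.002  0.999] tilt 2.1 7126 tcp [534.6 346.7 173.8]
```

View pics/w22c.png

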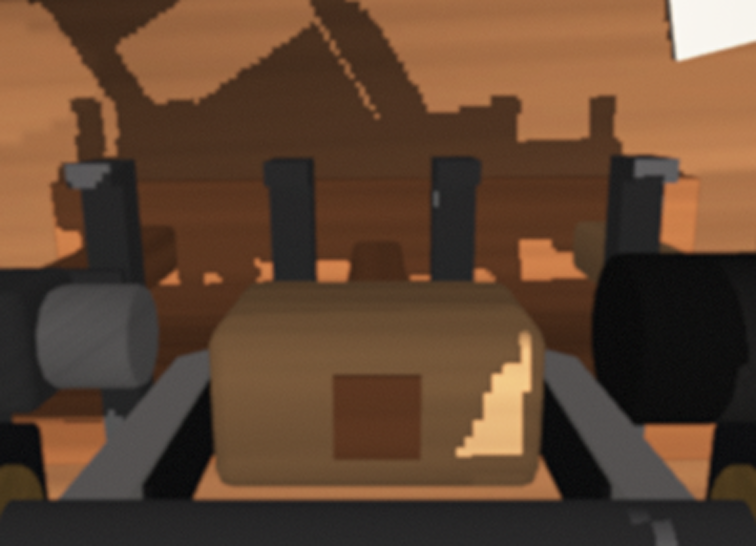

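The head rests with its top at 190.6 mm, the fingers are clear of it, and the neighbours are untouched. Retreating straight up.

carry_out(
  deltas=[
    [[0,0,-0.5],0,0.79],
    [[0,0,-1.0],0,0.79],
    [[0,0,-1.5],0,0.79],
    [[0,0,-2.0],0,0.79],
    [[0,0,-3],0,0.79],
    [[0,0,-3],0,0.79],
    [[-2,0,-3],0,0.79],
    [[-3,0,0],0,0.79],
    [[-3,0,0],0,0.79],
    [[0,0,0],0,0.79],
    [[0,0,0],0,0.79],
  ],
)

```text
clock: 28.68
eef_pos: [615.3, 342.3, 313.2]
eef_rot: [-3.141, -0.001, 3.091]
wrist_force: [-0.2, -0.5, 0.4]
finger_gap: 74.2
```

```bash
python3 - <<'E'
from meas import *
s=manip.read_state();print(s['clock'],s['eef_pos'],s['wrist_force'])
snap('wrist','w23'); snap('scene','s23'); crop('w23',130,20,430,250,2.6,'w23c')
P=world(load('w23')); q=P.reshape(-1,3); m=(abs(q[:,2]-190)<4)&(abs(q[:,1]-347)<45)&(abs(q[:,0]-524)<40); c,n=plane(q[m]); k=abs((q[m]-c)@n)<2; c,n=plane(q[m][k]); print(c,n,cv2.minAreaRect(q[m][k][:,:2].astype(np.float32)))
E
```

```text
28.6833 [615.29098519 342.2529468  313.1624703 ] [-0.15517079 -0.53057158  0.37741332]
[526.93117503 347.74964975 190.11653037] [1.59727362e-03 5.24705230e-05 9.99998723e-01] ((526.828857421875, 347.57562255859375), (68.72516632080078, 34.79549026489258), 87.08065032958984)
```

View pics/w23c.png

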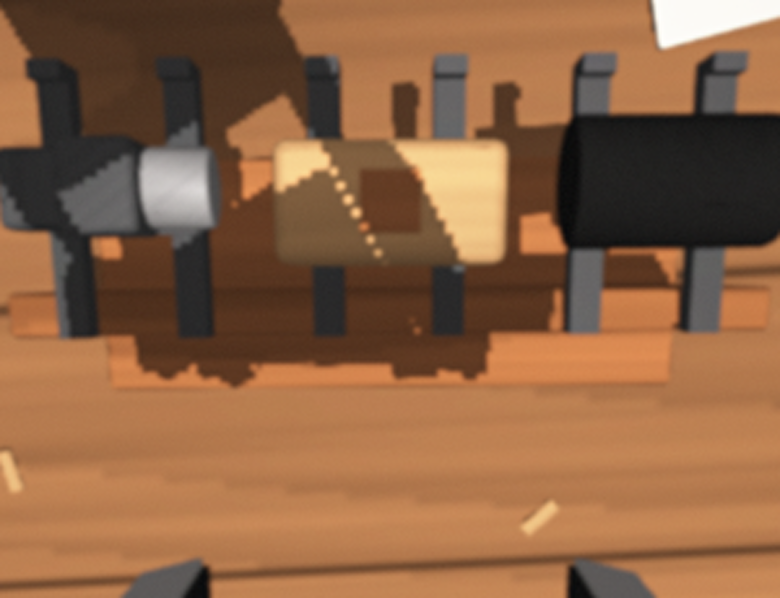

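View pics/s23.png

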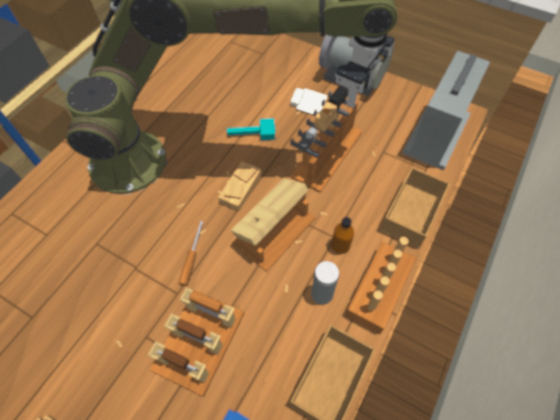

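The mallet hangs level (tilt about 0.1°, head top at 190 mm) on the middle hook. The caddy is empty and all three scrapers stand in the rack. The bystanders look where they were, so I'm handing in.

```bash
python3 -c "
from cell import workorder; print(workorder.sign_off())"
```

```text
the job is handed in; nothing more can be done
None
```

The caddy is empty: the scraper is seated in the middle guides and the mallet hangs by its head on the middle hook. I handed the job in at about 29 s of the 67 s allowed.

**How it was done:** The wrist cannot tilt, so I gripped each tool by its ends and drew it out along the slant. I then pivoted it upright in the jaws, pushing the scraper against the blade rack's base edge and the mallet's handle against the caddy's front edge. A first try at straightening the scraper by pressing it on the bench slid instead of turning, and I dropped that method.

**Last checks:**

| Check | Scraper | Mallet |
|---|---|---|
| Height | bar centre 96 mm above the guide floor | head's underside about 140 mm up, level with the prong tops |
| Tilt | about 2.4° (limit 5.7°) | about 0.1° |
| Position | centred in the groove; no separate reading after release | about 6 mm in from the hook point towards the backboard, 1–2 mm sideways |
| Release | fingers clear, no force reading left | fingers clear, no force reading left |

In the last scene picture the stored tools, hung neighbours and bystanders look unmoved; I did not measure them again.

**Disagreement:** the top and wrist cameras differed by about 2–3 mm on the guide and hook positions. I went by the wrist camera, and both fits went in without resistance.

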